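# Crock the clay pot from the dustpan and put pot and coffee can in their places

## Task

Some thick bits of a broken flowerpot have been swept onto the small steel dustpan and others still lie about the sill: gather every loose bit onto the dustpan, lift the pan level with all of them aboard, tip it so that they slide off its open lip into the clay pot (put in by hand any that miss), and set the empty pan back down flat on the sill. The clay pot and the coffee can also stand in each other's places: swap them, so that in the end the pot with the bits in it stands upright in the middle of the square dark slate tile and the can upright in the middle of the round cork mat. Leave everything else standing where it is.

Things in the scene. Friction and masses are not known exactly. Their poses are not given: they have to be found in the camera images.
- pan: small steel dustpan, loose, 0.24 kg. Origin: centre of the floor's underside; z up. Floor 136 long (x -68 to 68) x 96 wide (y), 3 thick; side and back walls 3 thick, tops 28 above the underside; front (x = +68) open. Black handle, 22 wide (y), 14 high, straight back from x = -68 to -168, axis 36 above the underside. Pieces begin to slide off it at 26 to 34 degrees of tilt
- pan_lip (a point): middle of the open front edge of the dustpan, on top of the floor: (68, 0, 3) mm in the pan's frame
- pan_grip (a point): place to grip on the dustpan's handle: (-100, 0, 36) mm in the pan's frame, on the handle's axis, 32 behind the back wall; grip across the pan's y (22 mm)
- pot: terracotta flowerpot, loose, empty at first, 0.5 kg, 112 high; origin: centre of its underside, z up. Outside radius 46 at the foot; a straight vertical collar, outside radius 72, inside radius 63 (9 mm wall), covers the top 32 mm; inner floor 8 above the underside, inner radius 39 there. It can be lifted by pinching the collar from above
- pot_rim (a point): centre of the pot's mouth, level with its rim, 112 above the underside
- can: closed aluminium coffee can, loose, 0.35 kg, radius 44, black lid of radius 46 with its top at 112; on it a round knob 26 in diameter and 30 high (top at 142) by which it can be lifted. Origin: centre of the underside, z up
- can_knob (a point): middle of the can's lid knob, 127 above the can's underside
- tile: square dark slate drip tile, 150 x 150 x 8 thick, fixed; origin: centre of its underside, on the sill. The can stands on it at first; the pot belongs on it
- cork: round cork mat, 140 in diameter, 6 thick, fixed; origin: centre of its underside, on the sill. The pot stands on it at first; the can belongs on it
- piece1: a thick curved piece of broken terracotta flowerpot, 38 long (own x) x 26 wide (own y) x 15 high (z), 22 g; origin: centre of its underside as it lies on its two ends, arch upward. Grip it across y (26 mm). At first on the dustpan
- piece2: like piece1; at first on the dustpan
- piece3: like piece1; at first lying loose on the sill, or absent
- piece4: like piece1; at first lying loose on the sill, or absent
- piece5: like piece1; at first lying loose on the sill, or absent
- piece6: like piece1; at first lying loose on the sill, or absent
- jar: bystander: glass spice jar with a twist cap, 46 in diameter, 100 high; origin: centre of underside
- nozzle: bystander: black plastic nozzle head, 60 in diameter at its foot, 92 high; origin: centre of underside
- scrubber: bystander: white plastic scrubber, 50 x 90 (y) x 58 high with its handle; origin: centre of underside
- mug: bystander: white mug, 80 in diameter, 90 high, handle at +y; origin: centre of underside
- detergent: bystander: white detergent bottle, 64 in diameter, 190 high; origin: centre of underside

How it is judged:
By the outcome, as a careful person would: the job done as asked, in the order asked, and still so for the second after the job is handed in, with the robot touching nothing.
Of piece3, piece4, piece5, piece6 only 2 to 4 are there at a start; the rules pass over those that are not, and their reading is None.
At some moment in a run one of pot, can, piece3, piece4, piece5, piece6 may be knocked a few centimetres aside while the robot is not near it.
It also fails if it takes over 210 s, if anything falls off the work surface, if the arm or the gripper's body presses on something with over 40 N, if the wrist force passes 120 N, or if a joint passes its speed limit or range.

## Robot

A 6-joint arm with a two-finger parallel gripper is mounted at the origin on the work surface. World frame = base frame: x ahead of the robot, y to its left, z up, the work surface at z = 0. Lengths are in m, angles in rad, forces in N, time in s.
With the tool pointing down it reaches from about 0.35 to 0.975 m from the base axis. Payload 17.4 kg.
Tool frame: the origin (TCP) lies midway between the tips of the shut fingers; the grasp point (between the pads) lies 19 mm behind it (env.grip_depth is the distance from the TCP to the grasp point, in m); z points along the fingers, y is the line along which they close (so a half turn about z gives the same grasp; the last joint's range is limited). The gripper opens to 85 mm and grips with 20 to 120 N. Pads are 22 mm wide; open, the fingers measure 114 mm over their backs; the gripper's body (76 mm by 85 mm) begins 54 mm behind the grasp point. The pads swing forward as they close: fully open they stand 13 mm farther back than shut.
Start: joints at [1.121, 0.116, 1.442, -0, 1.584, -0.038], TCP at [0.27, 0.619, 0.231] pointing down, gripper open.
Joint ranges: [-2.83, 2.83], [-0.83, 2.19], [0.07, 2.5], [-1.14, 4.28], [0.01, 3], [-2.97, 2.97]. Speed limits (rad/s): [1.89, 1.89, 2.22, 3.14, 3.14, 3.14].

## Interface

Orientations are given as a unit quaternion [x, y, z, w].
In Python, from station import env gives the robot as it stands.
- The arm moves only by the tool apply_moves, never from a script. Its argument "motion" is a list of rows, each a list of 3 entries, a list of its own where there are three numbers: the shift along the tool's x, y, z in units of 200 mm (1.0 is 200 mm), then the turn, a rotation vector about the tool's x, y, z in units of 90 degrees (1.0 is 90 degrees), then the closure, from -1 (fully open) to 1 (shut). A call has 1 to 20 rows; each row is the pose to reach, as a shift and turn from the pose commanded when the call began, along the tool's axes at that moment; what a row does not reach only later rows make up. A row lasts 1/10 s, in which the tool goes at most 50 mm and 8.59 degrees, less where a joint would pass 70% of its speed; a pose out of reach is approached as far as the arm can. A call with a number of a shift or a turn outside -1 to 1 is refused whole. A call with a gripper value outside its range is refused whole. The fingers move at their own pace and stop on an object; "newtons" is the grip in N (left out, the last holds). Time passes only in rows, so rows that repeat a pose let the fingers close. It gives the time, the measured TCP pose, the force, the opening and the grip force at its end, in the units of the state.
- env.get_obs(): the state, without advancing time (a new reading comes with each control period).
- env.read_camera(name): name is "side" or "top" or "wrist"; returns a dict with "img" (420x560x3 uint8, red, green, blue), "intrinsics" (3x3 intrinsics, pixels), "k1" (the pictures are not rectified: a ray, as slopes to the right and down, at radius r is drawn at 1 + k1 r^2 times it, then the intrinsics apply), "R" (3x3) and "t" (3): a world point X has camera coordinates R X + t; the wrist camera has in their place "tool_from_camera" (4x4, takes a point from camera to tool coordinates, whose origin is the TCP and whose axes are the flange's). Camera axes: x right, y down, z forward; pixel columns grow to the right and rows downward; lengths in m; the calibration is good to about 2 mm. A picture is of the moment at which its call begins: read the wrist's pose just before it. There is no depth.
- env.close_job(): hands the job in; it is judged then, once.
The state is a dict: "clock": time; "q": joint angles; "joint_velocities": joint speeds; "effort": joint torques, N m; "eef_pos": TCP position; "tcp_rot": TCP orientation; "contact_force": force on the tool from outside, world axes, zero at the start; "wrist_torque": the same for the moment, N m; "width": finger opening in m; "grip_force": force on a finger pad.
Only numpy, scipy, OpenCV 4.12 (cv2) and the standard library are available. Lean on these libraries where they do the work, as an engineer would, in place of code of your own. Each camera call takes 0.05 s, during which the arm holds its last target. There are 200 camera calls.

## Working session

There is one attempt and no reset: what is moved stays moved. The work goes in short steps, Python scripts to look and compute and a tool call to move; the robot and the scene stay as the last step left them, time stands still between calls to the robot, and variables do not carry over. Pictures are saved under pics/ and viewed, at most 16 in all, crops included, and the job is handed in when it is done.

Besides the shell and the picture viewer there is one more tool, called as a command line: name --argument value ..., lists and objects as JSON in quotes. apply_moves: Moves the arm, as the interface text tells. Its arguments: {"type":"object","properties":{"motion":{"type":"array"},"newtons":{"type":"number"}},"required":["motion"]}

```bash
ls; mkdir -p pics
cat > h.py <<'E'
import numpy as np, cv2
from station import env
from scipy.spatial.transform import Rotation as Rn
def cam(name):
    o=env.get_obs(); c=env.read_camera(name)
    if name=="wrist":
        T=np.array(c["tool_from_camera"]); Rt=Rn.from_quat(o["tcp_rot"]).as_matrix()
        Rwc=Rt@T[:3,:3]; C=Rt@T[:3,3]+np.array(o["eef_pos"])
    else:
        Rwc=np.array(c["R"]).T; C=-Rwc@np.array(c["t"])
    c["Rwc"]=Rwc;c["C"]=C;c["K"]=np.array(c["intrinsics"]);return c
def ray(c,uv):
    p=cv2.undistortPoints(np.array(uv,float).reshape(-1,1,2),c["K"],np.array([c["k1"],0,0,0.]))[:,0]
    return np.c_[p,np.ones(len(p))]@c["Rwc"].T
def onz(c,uv,z):
    d=ray(c,uv); return c["C"]+d*((z-c["C"][2])/d[:,2])[:,None]
def proj(c,X):
    X=np.atleast_2d(X).astype(float); p=(X-c["C"])@c["Rwc"]
    return cv2.projectPoints(p.reshape(-1,1,3),np.zeros(3),np.zeros(3),c["K"],np.array([c["k1"],0,0,0.]))[0][:,0]
def save(c,n): cv2.imwrite(n,c["img"][:,:,::-1])
def st():
    o=env.get_obs();print(round(o["clock"],2),np.round(o["eef_pos"],4),np.round(o["tcp_rot"],4),"F",np.round(o["contact_force"],1),"w",round(o["width"],4),"g",round(o["grip_force"],1),"q",np.round(o["q"],2))
E
python3 - <<'E'
from h import *
st()
for n in ("top","side","wrist"):
    c=cam(n);save(c,f"pics/{n}0.png");print(n,c["C"],c["K"].tolist(),c["k1"],c["Rwc"].tolist())
E
```

```text
pics
0.0 [0.2701 0.6184 0.2305] [ 2.045e-01  9.789e-01 -6.000e-04 -1.000e-04] F [ 0.5  1.3 -0.1] w 0.0852 g 0.0 q [ 1.12  0.12  1.44 -0.    1.58 -0.04]
top [ 0.34105248 -0.00339731  1.36799211] [[444.0497810459101, 0.0, 273.6335934533444], [0.0, 444.0497810459101, 207.49817307334214], [0.0, 0.0, 1.0]] 0.000598184395927398 [[-0.004137976986023585, -0.9918601796008454, 0.1272645326422163], [-0.999890716095328, 0.002297656819884659, -0.014603993957486327], [0.014192709848207237, -0.12731105566806303, -0.9917612928985725]]
side [ 0.0434919  -0.65819733  1.03163476] [[457.2774118514028, 0.0, 273.4445637524701], [0.0, 457.2774118514028, 221.4671488915747], [0.0, 0.0, 1.0]] -0.033815762260045325 [[0.797626368423845, -0.4494011260216499, 0.402281996024507], [-0.6030878427178075, -0.603956500145115, 0.521077345408956], [0.008788080619195336, -0.6582364118331168, -0.752759985504074]]
wrist [0.20928528 0.64543027 0.37413328] [[309.7813314377162, 0.0, 280.27013244547913], [0.0, 309.7813314377162, 209.8052226300676], [0.0, 0.0, 1.0]] -0.043493773787219296 [[0.3998526978831717, 0.8849185803161832, 0.23882404863568146], [0.9165786492471822, -0.3857041864466081, -0.10543178032154223], [-0.0011831059794361514, 0.2610582057104309, -0.9653223365754519]]
```

View pics/top0.png

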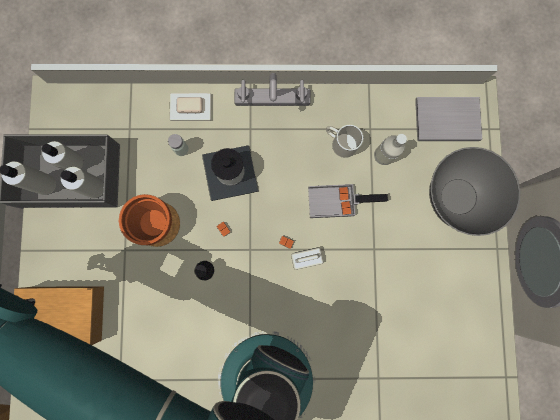

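View pics/side0.png

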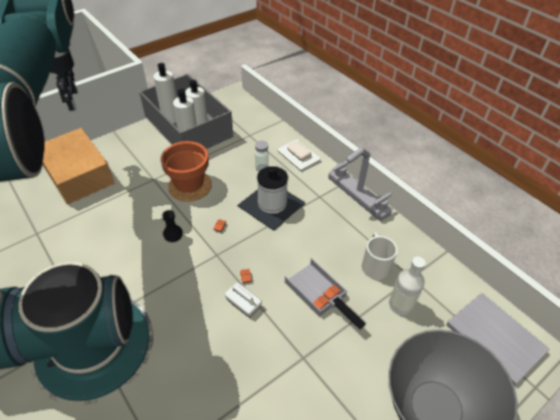

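The top view shows the pot at (150,220), the can on its tile at (228,165), and the pan at (333,201) with its handle to the right and two bits aboard. Two bits lie loose at (224,229) and (287,242). The side view agrees, though the arm hides part of the lower left.

```bash
cat >> h.py <<'E'
def orange(im):
    h=cv2.cvtColor(im,cv2.COLOR_RGB2HSV); return cv2.inRange(h,(3,140,60),(14,255,255))
def blobs(c,m,z,lo=15,hi=400,R=None):
    out=[]
    for k in cv2.findContours(m,cv2.RETR_EXTERNAL,cv2.CHAIN_APPROX_NONE)[0]:
        a=cv2.contourArea(k)
        if lo<a<hi:
            uv=k[:,0].astype(float); P=onz(c,uv,z)[:,:2]
            r=cv2.minAreaRect((P*1000).astype(np.float32)); b=cv2.boxPoints(r)
            e0,e1=b[1]-b[0],b[2]-b[1]; e=e0 if np.hypot(*e0)>np.hypot(*e1) else e1
            out.append((a,uv.mean(0).round(0),np.round(r[0],0),np.round(sorted(r[1]),0),round(np.degrees(np.arctan2(e[1],e[0]))%180)))
    return out
E
python3 - <<'E'
from h import *
for n in("top","side"):
    c=cam(n)
    for z in (0.01,):
        for b in blobs(c,orange(c["img"]),z,15,8000): print(n,b)
    if n=="top":
        print("pan corners/handle",onz(c,[(308,187),(309,217),(355,184),(358,214),(390,198),(356,199)],0.0).round(3).tolist())
        print("tile",onz(c,[(203,154),(250,147),(258,191),(211,199)],0.008).round(3).tolist())
        print("knob",onz(c,[(228,158)],0.142).round(3).tolist())
        print("nozzle,scrub,jar,mug", onz(c,[(204,270),(308,258),(176,145),(348,138)],0.05).round(3).tolist())
E
python3 - <<'E'
import cv2
im=cv2.imread('pics/top0.png'); cv2.imwrite('pics/crop1.png',cv2.resize(im[120:290,110:400],None,fx=2.7,fy=2.7,interpolation=cv2.INTER_CUBIC))
E
```

```text
top (85.0, array([286., 242.]), array([410., -61.]), array([25., 38.]), 63)
top (84.0, array([223., 229.]), array([450., 132.]), array([24., 38.]), 34)
top (78.0, array([346., 207.]), array([ 515., -247.]), array([24., 38.]), 9)
top (2042.0, array([145., 220.]), array([480., 370.]), array([151., 159.]), 90)
top (78.5, array([343., 193.]), array([ 560., -240.]), array([22., 38.]), 179)
pan corners/handle [[0.581, -0.131, 0.0], [0.487, -0.133, 0.0], [0.59, -0.279, 0.0], [0.496, -0.286, 0.0], [0.546, -0.388, 0.0], [0.543, -0.281, 0.0]]
tile [[0.685, 0.197, 0.008], [0.707, 0.05, 0.008], [0.567, 0.025, 0.008], [0.542, 0.17, 0.008]]
knob [[0.639, 0.107, 0.142]]
nozzle,scrub,jar,mug [[0.326, 0.182, 0.05], [0.36, -0.124, 0.05], [0.702, 0.273, 0.05], [0.724, -0.251, 0.05]]
side (78.0, array([321., 302.]), array([ 522., -243.]), array([21., 32.]), 10)
side (90.5, array([331., 292.]), array([ 564., -237.]), array([22., 40.]), 1)
side (79.5, array([245., 276.]), array([413., -61.]), array([23., 38.]), 65)
side (61.0, array([219., 225.]), array([453., 132.]), array([23., 37.]), 36)
side (112.0, a
[... 3546 characters left out ...]
rray([2647.,  386.]), array([180., 235.]), 147)
side (501.0, array([504.,   9.]), array([2450.,  499.]), array([163., 275.]), 89)
side (125.0, array([439.,   3.]), array([2197.,  723.]), array([120., 141.]), 146)
side (236.0, array([411.,   6.]), array([2063.,  795.]), array([ 99., 215.]), 88)
side (240.5, array([390.,  11.]), array([1915.,  832.]), array([ 85., 255.]), 89)
side (44.5, array([365.,   2.]), array([1883.,  968.]), array([73., 74.]), 145)
side (132.5, array([344.,   4.]), array([1785., 1011.]), array([ 76., 171.]), 86)
side (65.0, array([292.,   3.]), array([1574., 1177.]), array([ 52., 132.]), 85)
side (82.5, array([280.,   7.]), array([1488., 1190.]), array([ 43., 179.]), 87)
```

View pics/crop1.png

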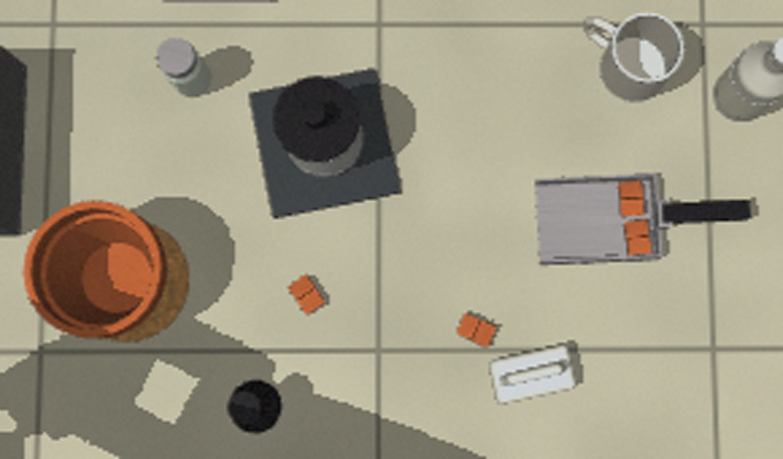

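```bash
cat >> h.py <<'E'
def pose(psi,tilt=0):
    # tool z down, tool y along world yaw psi(deg); tilt: extra rotation about tool y (deg)
    p=np.radians(psi); y=np.array([np.cos(p),np.sin(p),0]); z=np.array([0,0,-1.]); x=np.cross(y,z)
    return Rn.from_matrix(np.c_[x,y,z])*Rn.from_euler('y',tilt,degrees=True)
def plan(*w,start=None):
    o=env.get_obs(); p=np.array(o["eef_pos"]); R=Rn.from_quat(o["tcp_rot"])
    if start is not None: p=np.array(start[:3]);R=pose(*start[3:])
    for k in w:
        q=np.array(k[:3]);Q=pose(*k[3:]); s=R.inv().apply(q-p)/.2; r=(R.inv()*Q).as_rotvec()
        n=int(np.ceil(max(np.linalg.norm(q-p)/.05,np.degrees(np.linalg.norm(r))/8.59)-.02))
        print(k,"->",np.round(s,3).tolist(),np.round(r/(np.pi/2),3).tolist(),"rows>=",n); p,R=q,Q
E
python3 - <<'E'
from h import *
c=cam("top"); im=c["img"]
F=onz(c,[(308.1,187),(310,217.8),(354.4,184.4),(355.2,215.6)],.028)[:,:2]; H=onz(c,[(388.5,197.4),(356.5,198.5)],.043)[:,:2]
print("pan",F.round(3).tolist(),H.round(3).tolist())
b=F[2:].mean(0); ax=F[:2].mean(0)-b; print("yaw",np.degrees(np.arctan2(ax[1],ax[0])),np.degrees(np.arctan2(*(b-H[0])[::-1])),"backmid",b,"grip~",b+(b-F[:2].mean(0))/np.linalg.norm(ax)*.032)
# pot rim: contour of the big orange blob, hull points, circle fit at z=.112 on left side
k=max(cv2.findContours(orange(im),cv2.RETR_EXTERNAL,cv2.CHAIN_APPROX_NONE)[0],key=lambda k:cv2.contourArea(k)if k[:,0,0].max()<200 else 0)[:,0].astype(float)
P=onz(c,k,.112)[:,:2]; 
keep=np.ones(len(P),bool)
for i in range(6):
    A=np.c_[P[keep],np.ones(keep.sum())]; s=np.linalg.lstsq(A,(P[keep]**2).sum(1),rcond=None)[0]; ce=s[:2]/2; r=np.sqrt(s[2]+ce@ce)
    d=np.hypot(*(P-ce).T); keep=abs(d-.072)<(.012 if i<3 else .004)
print("pot",ce,r,keep.sum(),len(P))
h=cv2.cvtColor(im,cv2.COLOR_RGB2HSV)
# can lid
m=(im.max(2)<45).astype(np.uint8)*255
for k in cv2.findContours(m,cv2.RETR_EXTERNAL,cv2.CHAIN_APPROX_NONE)[0]:
    if cv2.contourArea(k)>300:
        (u,v),r=cv2.minEnclosingCircle(k); print("dark",u,v,r,onz(c,[(u,v)],.112).round(3)) if u<300 else 0
plan((.4515,.132,.15,-55),start=(.2701,.6184,.2305,66.4))
E
```

```text
pan [[0.576, -0.129], [0.481, -0.133], [0.584, -0.271], [0.488, -0.271]] [[0.541, -0.371], [0.538, -0.274]]
yaw 92.9057912355438 93.07513447436149 backmid [ 0.53575741 -0.27139922] grip~ [ 0.53737962 -0.30335807]
pot [0.46891935 0.3422013 ] 0.07218247138784928 147 147
dark 189.98533630371094 407.5651550292969 20.500211715698242 [[-0.04   0.205  0.112]]
dark 257.0705261230469 405.0 39.38923263549805 [[-0.035  0.025  0.112]]
dark 283.5 358.0 25.500099182128906 [[ 0.087 -0.047  0.112]]
dark 84.17537689208984 339.6169128417969 100.88982391357422 [[0.14  0.497 0.112]]
dark 230.7881317138672 161.1271209716797 20.371070861816406 [[0.637 0.101 0.112]]
(0.4515, 0.132, 0.15, -55) -> [-1.805, -1.865, 0.403] [0.0, 0.0, 1.349] rows>= 15
```

Run:
```python
from h import *
plan((.36,.45,.23,10),(.45,.28,.22,-35),(.4515,.132,.08,-55),(.4515,.132,.004,-55))
```

```text
(0.36, 0.45, 0.23, 10) -> [-0.749, -0.592, 0.005] [-0.0, 0.0, 0.627] rows>= 7
(0.45, 0.28, 0.22, -35) -> [-0.915, 0.296, 0.05] [0.0, 0.0, 0.5] rows>= 6
(0.4515, 0.132, 0.08, -55) -> [-0.602, 0.431, 0.7] [0.0, 0.0, 0.222] rows>= 5
(0.4515, 0.132, 0.004, -55) -> [0.0, 0.0, 0.38] [0.0, 0.0, 0.0] rows>= 2
```

apply_moves --motion '[[[-0.749,-0.592,0.005],[0,0,0.627],0.1],[[-0.749,-0.592,0.005],[0,0,0.627],0.1],[[-0.749,-0.592,0.005],[0,0,0.627],0.1],[[-0.749,-0.592,0.005],[0,0,0.627],0.1],[[-0.749,-0.592,0.005],[0,0,0.627],0.1],[[-0.749,-0.592,0.005],[0,0,0.627],0.1],[[-0.749,-0.592,0.005],[0,0,0.627],0.1]]' --newtons 30

```text
clock: 1.0
eef_pos: [0.3603, 0.4497, 0.2305]
tcp_rot: [0.646, 0.764, 0.0, -0.0]
contact_force: [-0.7, 0.4, -0.7]
width: 0.0384
grip_force: 0.0
```

apply_moves --motion '[[[-0.915,0.296,0.05],[0,0,0.5],0.1],[[-0.915,0.296,0.05],[0,0,0.5],0.1],[[-0.915,0.296,0.05],[0,0,0.5],0.1],[[-0.915,0.296,0.05],[0,0,0.5],0.1],[[-0.915,0.296,0.05],[0,0,0.5],0.1],[[-0.915,0.296,0.05],[0,0,0.5],0.1]]'

```text
clock: 1.6
eef_pos: [0.4507, 0.2788, 0.2204]
tcp_rot: [0.889, 0.458, 0.0, -0.0]
contact_force: [-0.2, -0.3, -0.1]
width: 0.0386
grip_force: 0.0
```

apply_moves --motion '[[[-0.602,0.431,0.7],[0,0,0.222],0.1],[[-0.602,0.431,0.7],[0,0,0.222],0.1],[[-0.602,0.431,0.7],[0,0,0.222],0.1],[[-0.602,0.431,0.7],[0,0,0.222],0.1],[[-0.602,0.431,0.7],[0,0,0.222],0.1],[[-0.602,0.431,0.7],[0,0,0.222],0.1],[[-0.602,0.431,0.7],[0,0,0.222],0.1]]'

```text
clock: 2.3
eef_pos: [0.4522, 0.1328, 0.0816]
tcp_rot: [0.954, 0.301, 0.001, -0.0]
contact_force: [-0.1, 0.4, 0.4]
width: 0.0386
grip_force: 0.0
```

Run:
```python
from h import *
st()
c=cam("wrist");save(c,"pics/w1.png")
for b in blobs(c,orange(c["img"]),.012,100,20000): print(b)
c=cam("top");save(c,"pics/top1.png")
for b in blobs(c,orange(c["img"]),.01,15,200): print(b)
plan((.4515,.132,.004,-55))
```

```text
2.3 [0.4522 0.1328 0.0816] [ 9.537e-01  3.008e-01  8.000e-04 -1.000e-04] F [-0.1  0.4  0.4] w 0.0386 g 0.0 q [ 0.23 -0.26  2.05  0.    1.36  1.19]
(699.5, array([281., 237.]), array([442., 126.]), array([17., 24.]), 125)
(795.5, array([280., 210.]), array([458., 137.]), array([19., 24.]), 125)
(82.0, array([286., 242.]), array([410., -61.]), array([23., 38.]), 63)
(77.0, array([346., 207.]), array([ 515., -247.]), array([24., 38.]), 8)
(78.5, array([343., 193.]), array([ 560., -240.]), array([22., 38.]), 179)
(0.4515, 0.132, 0.004, -55) -> [-0.007, 0.002, 0.388] [0.0, -0.001, 0.001] rows>= 2
```

View pics/top1.png

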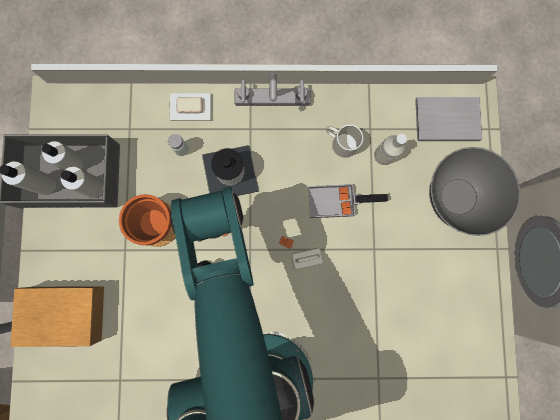

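The area the arm hid earlier is now clear, so only two loose bits exist, at (224,229) and (287,242). The wrist view centres the near one at (0.450, 0.1315), so I go down on it.

apply_moves --motion '[[[-0.007,0.002,0.2],[0,0,0],0.1],[[-0.007,0.002,0.388],[0,0,0],0.1],[[-0.007,0.002,0.388],[0,0,0],0.1],[[-0.007,0.002,0.388],[0,0,0],0.8],[[-0.007,0.002,0.388],[0,0,0],0.8],[[-0.007,0.002,0.388],[0,0,0],0.8],[[-0.007,0.002,0.388],[0,0,0],0.8],[[-0.007,0.002,0.388],[0,0,0],0.8]]' --newtons 30

```text
clock: 3.2
eef_pos: [0.4508, 0.1311, 0.0031]
tcp_rot: [0.954, 0.301, 0.0, -0.0]
contact_force: [-0.3, 1.1, 1.6]
width: 0.0251
grip_force: 32.9
```

Run:
```python
from h import *
st()
C=np.array([.532,-.2035]);d=np.array([-.052,.999])
a=C+d*(-.008);b=C+d*.034;print(a,b)
plan((.4515,.132,.12,-55),(.50,-.04,.12,-20),(b[0],b[1],.05,3),(b[0],b[1],.008,3),start=(.4515,.132,.004,-55))
```

```text
3.2 [0.4508 0.1311 0.0031] [ 9.537e-01  3.007e-01  3.000e-04 -0.000e+00] F [-0.3  1.1  1.6] w 0.0251 g 32.9 q [ 0.23 -0.18  2.11  0.    1.21  1.19]
[ 0.532416 -0.211492] [ 0.530232 -0.169534]
(0.4515, 0.132, 0.12, -55) -> [0.0, 0.0, -0.58] [0.0, 0.0, 0.0] rows>= 3
(0.5, -0.04, 0.12, -20) -> [-0.295, 0.844, 0.0] [0.0, 0.0, -0.389] rows>= 5
(np.float64(0.530232), np.float64(-0.169534), 0.05, 3) -> [-0.557, 0.364, 0.35] [0.0, 0.0, -0.256] rows>= 3
(np.float64(0.530232), np.float64(-0.169534), 0.008, 3) -> [0.0, 0.0, 0.21] [0.0, 0.0, 0.0] rows>= 1
```

apply_moves --motion '[[[0,0,-0.58],[0,0,0],0.8],[[0,0,-0.58],[0,0,0],0.8],[[0,0,-0.58],[0,0,0],0.8]]'

```text
clock: 3.5
eef_pos: [0.4522, 0.1313, 0.124]
tcp_rot: [0.954, 0.301, 0.003, 0.0]
contact_force: [0.7, -0.8, -0.3]
width: 0.0252
grip_force: 32.8
```

apply_moves --motion '[[[-0.295,0.844,0],[0,0,-0.389],0.8],[[-0.295,0.844,0],[0,0,-0.389],0.8],[[-0.295,0.844,0],[0,0,-0.389],0.8],[[-0.295,0.844,0],[0,0,-0.389],0.8],[[-0.295,0.844,0],[0,0,-0.389],0.8]]'

```text
clock: 4.0
eef_pos: [0.4996, -0.0449, 0.1184]
tcp_rot: [0.819, 0.574, -0.0, 0.0]
contact_force: [0.3, -0.1, -0.8]
width: 0.0251
grip_force: 32.8
```

apply_moves --motion '[[[-0.751,0.446,0.15],[0,0,-0.256],0.8],[[-0.751,0.446,0.15],[0,0,-0.256],0.8],[[-0.751,0.446,0.15],[0,0,-0.256],0.8],[[-0.751,0.446,0.15],[0,0,-0.256],0.8],[[-0.751,0.446,0.15],[0,0,-0.256],0.8],[[-0.751,0.446,0.15],[0,0,-0.256],0.8]]'

```text
clock: 4.6
eef_pos: [0.5313, -0.2132, 0.0881]
tcp_rot: [0.689, 0.725, -0.0, -0.001]
contact_force: [-1.2, -0.8, -0.2]
width: 0.0252
grip_force: 32.8
```

Run:
```python
from h import *
st()
c=cam("wrist");save(c,"pics/w2.png")
plan((.5324,-.2115,.007,3))
```

```text
4.6 [ 0.5313 -0.2132  0.0881] [ 6.887e-01  7.251e-01 -1.000e-04 -6.000e-04] F [-1.2 -0.8 -0.2] w 0.0252 g 32.8 q [-0.43 -0.03  1.83  0.    1.34 -0.48]
(0.5324, -0.2115, 0.007, 3) -> [0.004, 0.005, 0.407] [-0.0, -0.0, 0.0] rows>= 2
```

View pics/w2.png

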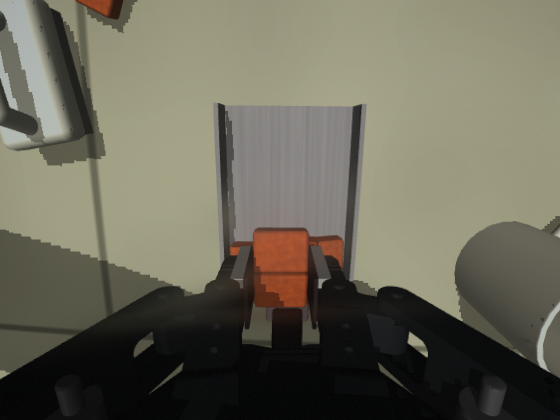

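The held bit is at (281,265), and the pan's lip runs from (219,104) to (365,104). The two earlier bits are behind the fingers. I check the pan's pose from this view.

Run:
```python
from h import *
c=cam("wrist")
P=onz(c,[(217,103),(363.5,103)],.028);Q=onz(c,[(228,106),(355,106)],.003);print(P.round(4),Q.round(4),P.mean(0),Q.mean(0), np.hypot(*(P[0]-P[1])[:2]),np.hypot(*(Q[0]-Q[1])[:2]))
```

```text
[[ 0.4871 -0.1339  0.028 ]
 [ 0.579  -0.1289  0.028 ]] [[ 0.4899 -0.1341  0.003 ]
 [ 0.5795 -0.1292  0.003 ]] [ 0.53303627 -0.13143085  0.028     ] [ 0.53469033 -0.13165506  0.003     ] 0.0920778234579373 0.08974643720717428
```

apply_moves --motion '[[[0.004,0.01,0.2],[0,0,0],0.8],[[0.004,0.01,0.36],[0,0,0],0.8],[[0.004,0.01,0.405],[0,0,0],0.8],[[0.004,0.01,0.405],[0,0,0],0.8],[[0.004,0.01,0.405],[0,0,0],0.15],[[0.004,0.01,0.405],[0,0,0],0.15],[[0.004,0.01,0.405],[0,0,0],0.1],[[0.004,0.01,0.2],[0,0,0],0.1],[[0.004,0.01,-0.1],[0,0,0],0.1],[[0.004,0.01,-0.1],[0,0,0],0.1]]'

```text
clock: 5.7
eef_pos: [0.5354, -0.2127, 0.1152]
tcp_rot: [0.688, 0.726, 0.001, 0.004]
contact_force: [0.3, -1.2, 0.8]
width: 0.0384
grip_force: 0.0
```

Run:
```python
from h import *
st()
c=cam("wrist")
for b in blobs(c,orange(c["img"]),.012,60,20000): print(b)
c=cam("top")
for b in blobs(c,orange(c["img"]),.01,15,200): print(b)
plan((.46,-.09,.12,-25),(.411,-.061,.08,-26),(.411,-.061,.0035,-26),(.411,-.061,.12,-26),(.46,-.10,.12,-10),(.534,-.167,.08,3),(.534,-.167,.0075,3))
```

```text
5.7 [ 0.5354 -0.2127  0.1152] [0.6881 0.7256 0.0013 0.0036] F [ 0.3 -1.2  0.8] w 0.0384 g 0.0 q [-0.42 -0.05  1.8   0.    1.38 -0.48]
(2957.0, array([279., 238.]), array([ 536., -235.]), array([46., 85.]), 6)
(676.5, array([277., 195.]), array([ 532., -201.]), array([19., 25.]), 3)
(716.5, array([110.,  10.]), array([405., -73.]), array([18., 28.]), 1)
(84.0, array([286., 242.]), array([410., -61.]), array([25., 38.]), 67)
(55.5, array([334., 202.]), array([ 534., -209.]), array([22., 28.]), 90)
(0.46, -0.09, 0.12, -25) -> [0.631, -0.339, -0.045] [0.003, 0.001, 0.312] rows>= 4
(0.411, -0.061, 0.08, -26) -> [0.028, -0.283, 0.2] [0.0, 0.0, 0.011] rows>= 2
(0.411, -0.061, 0.0035, -26) -> [0.0, 0.0, 0.382] [0.0, 0.0, 0.0] rows>= 2
(0.411, -0.061, 0.12, -26) -> [0.0, 0.0, -0.582] [0.0, 0.0, 0.0] rows>= 3
(0.46, -0.1, 0.12, -10) -> [-0.068, 0.306, 0.0] [0.0, 0.0, -0.178] rows>= 2
(0.534, -0.167, 0.08, 3) -> [-0.266, 0.423, 0.2] [0.0, 0.0, -0.144] rows>= 3
(0.534, -0.167, 0.0075, 3) -> [0.0, 0.0, 0.363] [0.0, 0.0, 0.0] rows>= 2
```

apply_moves --motion '[[[0.631,-0.339,-0.045],[0.003,0,0.312],0.1],[[0.631,-0.339,-0.045],[0.003,0,0.312],0.1],[[0.631,-0.339,-0.045],[0.003,0,0.312],0.1],[[0.631,-0.339,-0.045],[0.003,0,0.312],0.1],[[0.631,-0.339,-0.045],[0.003,0,0.312],0.1]]'

```text
clock: 6.3
eef_pos: [0.4585, -0.0887, 0.1166]
tcp_rot: [0.843, 0.537, -0.002, -0.002]
contact_force: [-0.8, -0.5, 0.3]
width: 0.0386
grip_force: 0.0
```

apply_moves --motion '[[[0.028,-0.283,0.2],[0,0,0.011],0.1],[[0.028,-0.283,0.2],[0,0,0.011],0.1],[[0.028,-0.283,0.2],[0,0,0.011],0.1]]'

```text
clock: 6.6
eef_pos: [0.408, -0.06, 0.0752]
tcp_rot: [0.848, 0.531, -0.003, -0.003]
contact_force: [-0.0, -1.2, 0.5]
width: 0.0384
grip_force: 0.0
```

Run:
```python
from h import *
st()
c=cam("wrist")
for b in blobs(c,orange(c["img"]),.012,60,20000): print(b)
plan((.411,-.061,.0035,-26))
```

```text
6.6 [ 0.408  -0.06    0.0752] [ 0.8477  0.5305 -0.0031 -0.0029] F [-0.  -1.2  0.5] w 0.0384 g 0.0 q [-0.21 -0.4   2.16 -0.    1.39  0.24]
(2331.0, array([528., 329.]), array([ 550., -226.]), array([42., 79.]), 120)
(1743.0, array([283., 223.]), array([410., -60.]), array([25., 39.]), 65)
(0.411, -0.061, 0.0035, -26) -> [0.002, 0.01, 0.366] [-0.004, 0.001, 0.001] rows>= 2
```

apply_moves --motion '[[[0.002,0.01,0.2],[-0.004,0.001,0],0.1],[[0.002,0.01,0.366],[-0.004,0.001,0],0.1],[[0.002,0.01,0.366],[-0.004,0.001,0],0.1],[[0.002,0.01,0.366],[-0.004,0.001,0],0.8],[[0.002,0.01,0.366],[-0.004,0.001,0],0.8],[[0.002,0.01,0.366],[-0.004,0.001,0],0.8],[[0.002,0.01,0.366],[-0.004,0.001,0],0.8],[[0.002,0.01,0.366],[-0.004,0.001,0],0.8]]'

```text
clock: 7.45
eef_pos: [0.4121, -0.061, 0.0054]
tcp_rot: [0.848, 0.53, 0.001, 0.001]
contact_force: [1.0, -1.3, 3.2]
width: 0.0247
grip_force: 34.1
```

apply_moves --motion '[[[0,0,-0.582],[0,0,0],0.8],[[0,0,-0.582],[0,0,0],0.8],[[0,0,-0.582],[0,0,0],0.8]]'

```text
clock: 7.75
eef_pos: [0.4128, -0.0611, 0.1265]
tcp_rot: [0.848, 0.53, 0.003, 0.003]
contact_force: [-0.0, 0.4, -1.3]
width: 0.0253
grip_force: 33.8
```

apply_moves --motion '[[[-0.068,0.306,0],[0,0,-0.178],0.8],[[-0.068,0.306,0],[0,0,-0.178],0.8],[[-0.068,0.306,0],[0,0,-0.178],0.8]]'

```text
clock: 8.05
eef_pos: [0.4612, -0.1007, 0.1213]
tcp_rot: [0.765, 0.643, 0.0, 0.001]
contact_force: [-0.6, -0.2, -0.1]
width: 0.0247
grip_force: 33.8
```

apply_moves --motion '[[[-0.266,0.423,0.2],[0,0,-0.144],0.8],[[-0.266,0.423,0.2],[0,0,-0.144],0.8],[[-0.266,0.423,0.2],[0,0,-0.144],0.8],[[-0.266,0.423,0.2],[0,0,-0.144],0.8]]'

```text
clock: 8.45
eef_pos: [0.5341, -0.1669, 0.0802]
tcp_rot: [0.69, 0.724, -0.0, -0.0]
contact_force: [-0.3, -0.2, 0.5]
width: 0.0252
grip_force: 33.7
```

Run:
```python
from h import *
st()
plan((.534,-.167,.0075,3))
```

```text
8.45 [ 0.5341 -0.1669  0.0802] [ 6.902e-01  7.237e-01 -1.000e-04 -5.000e-04] F [-0.3 -0.2  0.5] w 0.0252 g 33.7 q [-0.35 -0.05  1.86  0.    1.33 -0.4 ]
(0.534, -0.167, 0.0075, 3) -> [-0.001, -0.0, 0.364] [-0.0, -0.0, -0.003] rows>= 2
```

apply_moves --motion '[[[0,0,0.2],[0,0,0],0.8],[[0,0,0.34],[0,0,0],0.8],[[0,0,0.358],[0,0,0],0.8],[[0,0,0.358],[0,0,0],0.8],[[0,0,0.358],[0,0,0],0.15],[[0,0,0.358],[0,0,0],0.15],[[0,0,0.358],[0,0,0],0.1],[[0,0,0.2],[0,0,0],0.1],[[0,0,-0.2],[0,0,0],0.1],[[0,0,-0.4],[0,0,0],0.1],[[0,0,-0.4],[0,0,0],0.1]]'

```text
clock: 9.55
eef_pos: [0.5356, -0.1674, 0.1673]
tcp_rot: [0.689, 0.725, 0.002, 0.004]
contact_force: [-0.2, -0.0, 0.0]
width: 0.0386
grip_force: 0.0
```

Run:
```python
from h import *
st()
plan((.541,-.28,.16,3))
```

```text
9.55 [ 0.5356 -0.1674  0.1673] [0.6888 0.725  0.0017 0.0036] F [-0.2 -0.   0. ] w 0.0386 g 0.0 q [-0.35 -0.11  1.78  0.    1.47 -0.4 ]
(0.541, -0.28, 0.16, 3) -> [-0.564, -0.002, 0.038] [0.005, 0.002, -0.001] rows>= 3
```

apply_moves --motion '[[[-0.564,-0.002,0.038],[0.005,0.002,0],0.0],[[-0.564,-0.002,0.038],[0.005,0.002,0],0.0],[[-0.564,-0.002,0.038],[0.005,0.002,0],0.0],[[-0.564,-0.002,0.038],[0.005,0.002,0],0.0],[[-0.564,-0.002,0.038],[0.005,0.002,0],0.0]]'

```text
clock: 10.05
eef_pos: [0.5398, -0.2792, 0.1539]
tcp_rot: [0.689, 0.725, -0.001, -0.003]
contact_force: [0.6, -0.3, 0.8]
width: 0.0427
grip_force: 0.0
```

Run:
```python
from h import *
st()
c=cam("wrist");save(c,"pics/w3.png")
for b in blobs(c,orange(c["img"]),.015,100,20000): print(b)
print("expected", proj(c,[(.534,-.1315,.003),(.5396,-.2674,.028),(.541,-.3,.043),(.545,-.367,.043)]).round(0).tolist())
```

```text
10.05 [ 0.5398 -0.2792  0.1539] [ 0.6888  0.7249 -0.0012 -0.0032] F [ 0.6 -0.3  0.8] w 0.0427 g 0.0 q [-0.52  0.01  1.68 -0.    1.46 -0.57]
(3564.5, array([280., 148.]), array([ 535., -223.]), array([67., 84.]), 5)
(1395.5, array([282.,  70.]), array([ 534., -166.]), array([25., 39.]), 92)
expected [[284.0, 30.0], [282.0, 190.0], [282.0, 231.0], [282.0, 299.0]]
```

View pics/w3.png

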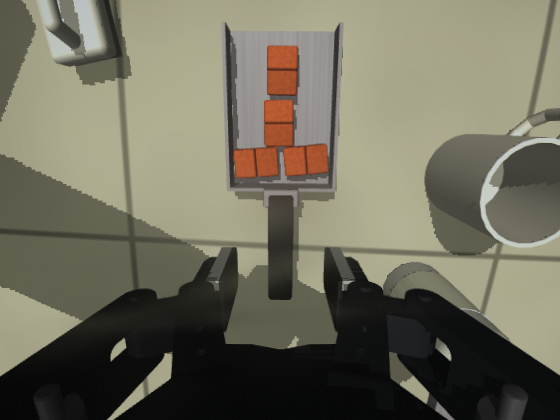

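All four bits are on the pan: (282,58), (279,123), (256,162), (306,159). The handle runs from (281,197) to (280,300), within 2 px of where it should be, so I grip it.

Run:
```python
from h import *
plan((.5405,-.300,.06,3),(.5405,-.300,.015,3))
```

```text
(0.5405, -0.3, 0.06, 3) -> [-0.107, 0.0, 0.47] [-0.004, -0.002, -0.0] rows>= 2
(0.5405, -0.3, 0.015, 3) -> [0.0, 0.0, 0.225] [0.0, 0.0, 0.0] rows>= 1
```

apply_moves --motion '[[[-0.107,0,0.25],[-0.004,-0.002,0],0.0],[[-0.107,0,0.47],[-0.004,-0.002,0],0.0],[[-0.107,0,0.6],[-0.004,-0.002,0],0.0],[[-0.107,0,0.69],[-0.004,-0.002,0],0.0],[[-0.107,0,0.69],[-0.004,-0.002,0],0.0],[[-0.107,0,0.69],[-0.004,-0.002,0],0.8],[[-0.107,0,0.69],[-0.004,-0.002,0],0.8],[[-0.107,0,0.69],[-0.004,-0.002,0],0.8],[[-0.107,0,0.69],[-0.004,-0.002,0],0.8],[[-0.107,0,0.69],[-0.004,-0.002,0],0.8],[[-0.107,0,0.69],[-0.004,-0.002,0],0.8]]' --newtons 115

```text
clock: 11.2
eef_pos: [0.5411, -0.3009, 0.0175]
tcp_rot: [0.689, 0.725, 0.0, 0.001]
contact_force: [0.6, 2.6, 7.3]
width: 0.02
grip_force: 113.3
```

Run:
```python
from h import *
st()
c=cam("wrist")
for b in blobs(c,orange(c["img"]),.015,100,20000): print(b)
```

```text
11.2 [ 0.5411 -0.3009  0.0175] [6.886e-01 7.251e-01 4.000e-04 1.400e-03] F [0.6 2.6 7.3] w 0.02 g 113.3 q [-0.55  0.13  1.78  0.    1.22 -0.6 ]
(4658.0, array([231., 148.]), array([ 515., -246.]), array([26., 40.]), 7)
(4689.5, array([329., 142.]), array([ 560., -241.]), array([26., 40.]), 9)
(5537.0, array([275.,  66.]), array([ 534., -210.]), array([26., 39.]), 93)
(515.0, array([281.,   4.]), array([ 535., -185.]), array([ 3., 25.]), 3)
```

apply_moves --motion '[[[0,0,-0.05],[0,0,0],0.8],[[0,0,-0.1],[0,0,0],0.8],[[0,0,-0.2],[0,0,0],0.8],[[0,0,-0.3],[0,0,0],0.8],[[0,0,-0.4],[0,0,0],0.8],[[0,0,-0.5],[0,0,0],0.8],[[0,0,-0.6],[0,0,0],0.8],[[0,0,-0.7],[0,0,0],0.8],[[0,0,-0.75],[0,0,0],0.8],[[0,0,-0.75],[0,0,0],0.8]]'

```text
clock: 12.25
eef_pos: [0.5405, -0.301, 0.1677]
tcp_rot: [0.689, 0.725, 0.0, 0.002]
contact_force: [0.6, 0.1, -2.6]
width: 0.0201
grip_force: 113.1
```

Run:
```python
from h import *
st()
c=cam("wrist");save(c,"pics/w4.png")
k=cv2.findContours(orange(c["img"]),cv2.RETR_EXTERNAL,cv2.CHAIN_APPROX_NONE)[0]
for q in k:
    if cv2.contourArea(q)>100: print(cv2.contourArea(q),q[:,0].mean(0))
c=cam("side");save(c,"pics/side4.png")
```

```text
12.25 [ 0.5405 -0.301   0.1677] [6.887e-01 7.251e-01 1.000e-04 1.500e-03] F [ 0.6  0.1 -2.6] w 0.0201 g 113.1 q [-0.55  0.02  1.65 -0.    1.47 -0.6 ]
4591.0 [231.4962406  148.92857143]
4625.5 [328.28624535 143.3197026 ]
5383.0 [275.05821918  68.2739726 ]
758.5 [281.24087591   6.17518248]
```

View pics/w4.png

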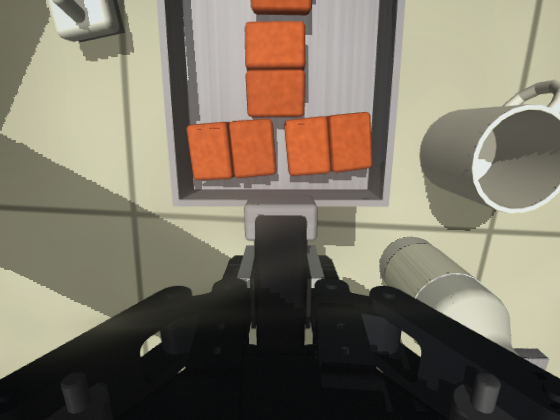

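The bits stayed where they were in the tool's view, so the pan is held level within about a degree with all four aboard. Next I carry it gently to the pot.

Run:
```python
from h import *
a=(.5405,-.301,.168,3);b=(.523,-.15,.20,3);c=(.493,.0,.20,3);d=(.478,.115,.20,3)
plan(b,c,d)
```

```text
(0.523, -0.15, 0.2, 3) -> [0.756, -0.046, -0.174] [-0.0, 0.0, -0.001] rows>= 4
(0.493, 0.0, 0.2, 3) -> [0.757, -0.111, 0.0] [0.0, 0.0, 0.0] rows>= 4
(0.478, 0.115, 0.2, 3) -> [0.578, -0.045, 0.0] [0.0, 0.0, 0.0] rows>= 3
```

apply_moves --motion '[[[0.03,-0.002,-0.007],[0,0,0],0.8],[[0.1,-0.006,-0.023],[0,0,0],0.8],[[0.2,-0.012,-0.046],[0,0,0],0.8],[[0.32,-0.02,-0.074],[0,0,0],0.8],[[0.44,-0.027,-0.101],[0,0,0],0.8],[[0.56,-0.034,-0.129],[0,0,0],0.8],[[0.66,-0.04,-0.152],[0,0,0],0.8],[[0.756,-0.046,-0.174],[0,0,0],0.8]]'

```text
clock: 13.15
eef_pos: [0.5226, -0.1477, 0.2011]
tcp_rot: [0.688, 0.725, 0.0, 0.0]
contact_force: [-0.9, 0.2, -2.7]
width: 0.0198
grip_force: 113.1
```

apply_moves --motion '[[[0.1,-0.015,0],[0,0,0],0.8],[[0.22,-0.032,0],[0,0,0],0.8],[[0.34,-0.05,0],[0,0,0],0.8],[[0.46,-0.067,0],[0,0,0],0.8],[[0.58,-0.085,0],[0,0,0],0.8],[[0.67,-0.098,0],[0,0,0],0.8],[[0.757,-0.111,0],[0,0,0],0.8]]'

```text
clock: 13.85
eef_pos: [0.4921, 0.002, 0.2007]
tcp_rot: [0.688, 0.725, 0.0, 0.0]
contact_force: [0.9, 0.1, -3.8]
width: 0.0201
grip_force: 113.1
```

apply_moves --motion '[[[0.1,-0.008,0],[0,0,0],0.8],[[0.22,-0.017,0],[0,0,0],0.8],[[0.34,-0.027,0],[0,0,0],0.8],[[0.45,-0.035,0],[0,0,0],0.8],[[0.53,-0.042,0],[0,0,0],0.8],[[0.578,-0.045,0],[0,0,0],0.8],[[0.578,-0.045,0],[0,0,0],0.8]]'

```text
clock: 14.55
eef_pos: [0.4775, 0.1162, 0.2005]
tcp_rot: [0.688, 0.726, -0.0, 0.0]
contact_force: [0.3, 0.2, -2.7]
width: 0.0199
grip_force: 113.1
```

Run:
```python
from h import *
st()
c=cam("wrist");save(c,"pics/w5.png")
th=np.linspace(0,2*np.pi,60)
im=c["img"].copy()
P=np.c_[.4685+.072*np.cos(th),.340+.072*np.sin(th),0*th+.118]
for p in proj(c,P).round().astype(int): cv2.circle(im,tuple(map(int,p)),1,(0,255,0),-1)
c["img"]=im;save(c,"pics/w5.png")
```

```text
14.55 [0.4775 0.1162 0.2005] [ 6.879e-01  7.258e-01 -0.000e+00  2.000e-04] F [ 0.3  0.2 -2.7] w 0.0199 g 113.1 q [ 0.19 -0.28  1.87 -0.    1.56  0.13]
```

View pics/w5.png

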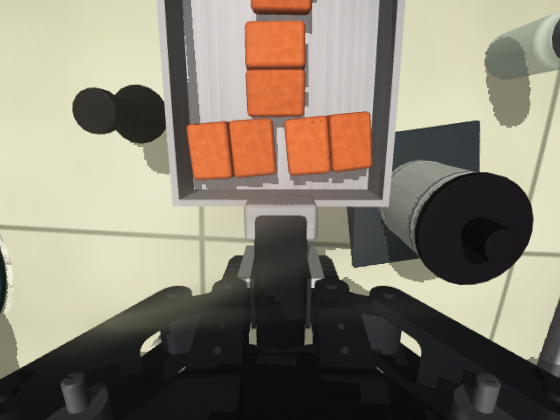

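The bits haven't moved on the pan, and the pot is out of the wrist's view. I check the rim with the fixed cameras.

Run:
```python
from h import *
th=np.linspace(0,2*np.pi,90); ims=[]
for n in("top","side"):
    c=cam(n); im=cv2.resize(c["img"],None,fx=3,fy=3,interpolation=cv2.INTER_CUBIC)
    for r,z in((.072,.118),(.063,.118)):
        P=np.c_[.4685+r*np.cos(th),.340+r*np.sin(th),0*th+z]
        for p in (proj(c,P)*3).round().astype(int): cv2.circle(im,tuple(map(int,p)),1,(0,255,0),-1)
    u,v=(proj(c,[[.4685,.30,.118]])[0]*3).astype(int)
    ims.append(im[max(0,v-290):v+290,max(0,u-195):max(0,u-195)+390])
h=min(i.shape[0] for i in ims)
cv2.imwrite("pics/pot5.png",np.hstack([i[:h] for i in ims])[:,:,::-1])
```

```text
(no output)
```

View pics/pot5.png

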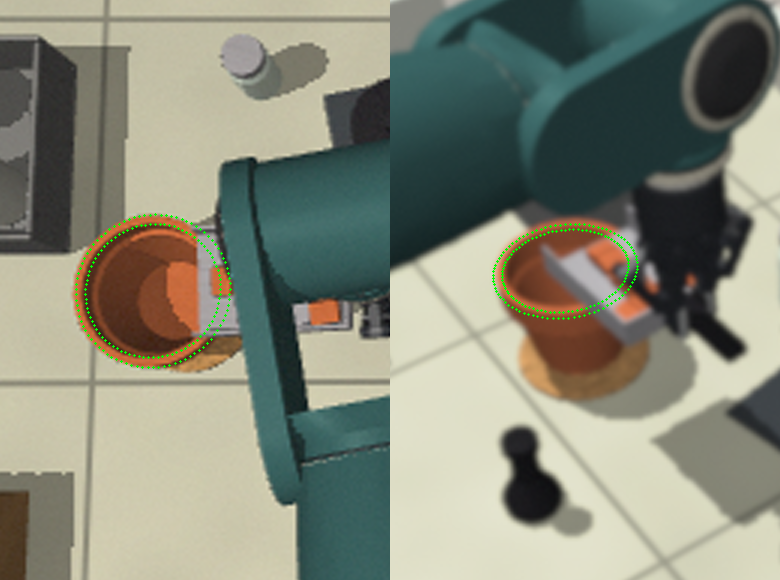

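The projected rim circles sit on the real rim to about 3 mm in both views, so the pot is near (0.470, 0.342). I work out a pour that keeps the lip fixed.

```bash
cat >> h.py <<'E'
L=np.array([.1695,0,.0145])
def tip(start,lips,tilts,psi=3):
    # rows about a fixed lip; start=(psi,tilt) with TCP pos p0
    p,R=start
    for l,t in zip(lips,tilts):
        Q=pose(psi,t); q=np.array(l)-Q.apply(L); s=R.inv().apply(q-p)/.2; r=(R.inv()*Q).as_rotvec()/(np.pi/2)
        print(f"[[{s[0]:.3f}, {s[1]:.3f}, {s[2]:.3f}], [{r[0]:.3f}, {r[1]:.3f}, {r[2]:.3f}], 0.8],",end=" ")
    print("\n",q.round(3)); return q,Q
E
python3 - <<'E'
from h import *
o=env.get_obs(); s=(np.array(o["eef_pos"]),Rn.from_quat(o["tcp_rot"]))
s=tip(s,[(.470,.295,.18),(.470,.303,.17),(.470,.31,.16),(.470,.312,.15),(.470,.312,.145),(.47,.312,.14),(.47,.312,.136)]+[(.47,.312,.135)]*5,[0,0,0,-1,-4,-8,-12,-16,-20,-23,-25,-25])
tip(s,[(.47,.312,.135)]*20,[-27,-29,-31,-33,-35,-37,-37,-40,-43,-46,-49,-52,-54,-54,-54,-54,-54,-54,-54,-54])
E
```

```text
[[0.055, 0.007, 0.030], [0.000, 0.000, -0.001], 0.8], [[0.095, 0.009, 0.079], [0.000, 0.000, -0.001], 0.8], [[0.130, 0.011, 0.129], [0.000, 0.000, -0.001], 0.8], [[0.142, 0.011, 0.165], [0.000, -0.011, -0.001], 0.8], [[0.147, 0.011, 0.145], [0.000, -0.044, -0.001], 0.8], [[0.159, 0.011, 0.112], [0.000, -0.088, -0.001], 0.8], [[0.174, 0.011, 0.075], [0.000, -0.133, -0.001], 0.8], [[0.193, 0.011, 0.024], [0.000, -0.177, -0.001], 0.8], [[0.216, 0.011, -0.031], [0.000, -0.222, -0.001], 0.8], [[0.236, 0.011, -0.071], [-0.000, -0.255, -0.001], 0.8], [[0.250, 0.011, -0.097], [-0.000, -0.277, -0.001], 0.8], [[0.250, 0.011, -0.097], [-0.000, -0.277, -0.001], 0.8], 
 [0.478 0.165 0.22 ]
[[0.003, 0.000, -0.030], [0.000, -0.022, 0.000], 0.8], [[0.007, 0.000, -0.059], [0.000, -0.044, 0.000], 0.8], [[0.012, 0.000, -0.088], [0.000, -0.067, 0.000], 0.8], [[0.018, -0.000, -0.117], [-0.000, -0.089, 0.000], 0.8], [[0.025, 0.000, -0.146], [0.000, -0.111, 0.000], 0.8], [[0.034, -0.000, -0.175], [0.000, -0.133, 0.000], 0.8], [[0.034, -0.000, -0.175], [0.000, -0.133, 0.000], 0.8], [[0.048, -0.000, -0.217], [-0.000, -0.167, 0.000], 0.8], [[0.064, -0.000, -0.258], [0.000, -0.200, 0.000], 0.8], [[0.082, 0.000, -0.299], [-0.000, -0.233, 0.000], 0.8], [[0.103, -0.000, -0.338], [-0.000, -0.267, 0.000], 0.8], [[0.125, 0.000, -0.377], [0.000, -0.300, -0.000], 0.8], [[0.141, 0.000, -0.402], [0.000, -0.322, 0.000], 0.8], [[0.141, 0.000, -0.402], [0.000, -0.322, 0.000], 0.8], [[0.141, 0.000, -0.402], [0.000, -0.322, 0.000], 0.8], [[0.141, 0.000, -0.402], [0.000, -0.322, 0.000], 0.8], [[0.141, 0.000, -0.402], [0.000, -0.322, 0.000], 0.8], [[0.141, 0.000, -0.402], [0.000, -0.322, 0.000], 0.8], [[0.141, 0.000, -0.402], [0.000, -0.322, 0.000], 0.8], [[0.141, 0.000, -0.402], [0.000, -0.322, 0.000], 0.8], 
 [0.475 0.224 0.281]
```

apply_moves --motion '[[[0.055,0.007,0.03],[0,0,-0.001],0.8],[[0.095,0.009,0.079],[0,0,-0.001],0.8],[[0.13,0.011,0.129],[0,0,-0.001],0.8],[[0.142,0.011,0.165],[0,-0.011,-0.001],0.8],[[0.147,0.011,0.145],[0,-0.044,-0.001],0.8],[[0.159,0.011,0.112],[0,-0.088,-0.001],0.8],[[0.174,0.011,0.075],[0,-0.133,-0.001],0.8],[[0.193,0.011,0.024],[0,-0.177,-0.001],0.8],[[0.216,0.011,-0.031],[0,-0.222,-0.001],0.8],[[0.236,0.011,-0.071],[0,-0.255,-0.001],0.8],[[0.25,0.011,-0.097],[0,-0.277,-0.001],0.8],[[0.25,0.011,-0.097],[0,-0.277,-0.001],0.8],[[0.25,0.011,-0.097],[0,-0.277,-0.001],0.8]]'

```text
clock: 16.0
eef_pos: [0.4778, 0.1651, 0.2191]
tcp_rot: [0.672, 0.709, -0.149, 0.156]
contact_force: [0.3, -0.1, -3.3]
width: 0.0199
grip_force: 113.1
```

Run:
```python
from h import *
st()
o=env.get_obs();R=Rn.from_quat(o["tcp_rot"]);print("lip",np.array(o["eef_pos"])+R.apply(L))
c=cam("wrist");save(c,"pics/w6.png")
for q in cv2.findContours(orange(c["img"]),cv2.RETR_EXTERNAL,cv2.CHAIN_APPROX_NONE)[0]:
    if cv2.contourArea(q)>100: print(cv2.contourArea(q),q[:,0].mean(0))
```

```text
16.0 [0.4778 0.1651 0.2191] [ 0.6717  0.7087 -0.1487  0.1564] F [ 0.3 -0.1 -3.3] w 0.0199 g 113.1 q [ 0.5  -0.14  1.76 -0.39  1.71  0.43]
lip [0.46982027 0.31245058 0.13455039]
139.5 [554.79069767 363.44186047]
4611.0 [231.06343284 144.46268657]
4657.5 [328.64944649 139.099631  ]
5447.0 [274.92176871  63.23469388]
626.0 [281.01515152   5.07575758]
```

apply_moves --motion '[[[0.003,0,-0.03],[0,-0.022,0],0.8],[[0.007,0,-0.059],[0,-0.044,0],0.8],[[0.012,0,-0.088],[0,-0.067,0],0.8],[[0.018,0,-0.117],[0,-0.089,0],0.8],[[0.025,0,-0.146],[0,-0.111,0],0.8],[[0.034,0,-0.175],[0,-0.133,0],0.8],[[0.034,0,-0.175],[0,-0.133,0],0.8],[[0.048,0,-0.217],[0,-0.167,0],0.8],[[0.064,0,-0.258],[0,-0.2,0],0.8],[[0.082,0,-0.299],[0,-0.233,0],0.8],[[0.103,0,-0.338],[0,-0.267,0],0.8],[[0.125,0,-0.377],[0,-0.3,0],0.8],[[0.141,0,-0.402],[0,-0.322,0],0.8],[[0.141,0,-0.402],[0,-0.322,0],0.8],[[0.141,0,-0.402],[0,-0.322,0],0.8],[[0.141,0,-0.402],[0,-0.322,0],0.8],[[0.141,0,-0.402],[0,-0.322,0],0.8]]'

```text
clock: 17.75
eef_pos: [0.4747, 0.224, 0.281]
tcp_rot: [0.614, 0.647, -0.312, 0.329]
contact_force: [-0.4, 0.4, -2.7]
width: 0.0203
grip_force: 113.3
```

Run:
```python
from h import *
st()
c=cam("wrist");save(c,"pics/w7.png")
for q in cv2.findContours(orange(c["img"]),cv2.RETR_EXTERNAL,cv2.CHAIN_APPROX_NONE)[0]:
    if cv2.contourArea(q)>100: print(cv2.contourArea(q),q[:,0].mean(0))
```

```text
17.75 [0.4747 0.224  0.281 ] [ 0.6136  0.6467 -0.3118  0.3288] F [-0.4  0.4 -2.7] w 0.0203 g 113.3 q [ 0.74  0.09  1.58 -0.77  2.04  0.53]
256.0 [547.5  359.25]
101.0 [524.1  355.46]
101.5 [554.41463415 344.51219512]
266.0 [531.94594595 343.85135135]
151.5 [504.47272727 341.96363636]
119.0 [491.04347826 330.        ]
227.0 [514.33333333 330.24242424]
304.0 [544.4    329.6375]
145.0 [475.09615385 318.82692308]
181.5 [498.22033898 317.72881356]
264.5 [525.2739726  316.12328767]
192.0 [550.78571429 314.21428571]
189.0 [462.02941176 307.5       ]
109.5 [486.62790698 306.60465116]
191.0 [508.40322581 304.29032258]
286.5 [537.72727273 301.01298701]
127.0 [471.02 296.5 ]
195.5 [444.7826087  296.65217391]
111.0 [419.20833333 296.04166667]
167.0 [493.33928571 294.01785714]
1525.5 [ 73.78117048 296.50127226]
235.5 [519.20895522 289.85074627]
186.0 [458.04411765 285.5       ]
189.0 [427.94117647 285.5       ]
155.5 [397.10447761 284.80597015]
189.5 [363.95522388 285.37313433]
158.0 [161.58333333 283.98333333]
231.0 [131.48648649 283.7972973 ]
105.0 [481.88095238 284.07142857]
223.0 [ 97.5270270
[... 1039 characters left out ...]
5]
167.0 [376.46774194 253.69354839]
310.0 [543.         256.32051282]
168.5 [152.73239437 251.11267606]
191.5 [120.66666667 250.37681159]
197.0 [ 87.54285714 249.5       ]
196.0 [ 55.47142857 249.27142857]
143.0 [523.60606061 250.03030303]
203.0 [ 23.52857143 248.4       ]
138.0 [483.42 249.3 ]
134.5 [451.14035088 244.36842105]
111.0 [138.1969697  240.92424242]
139.0 [105.54545455 240.15151515]
150.5 [ 73.76923077 239.30769231]
171.5 [ 42.26086957 238.08695652]
202.5 [549.98245614 239.47368421]
164.0 [ 30.078125 227.828125]
129.0 [478.47826087 228.7826087 ]
194.5 [517.55932203 222.6440678 ]
178.5 [500.75438596 218.33333333]
136.0 [552.73913043 207.76086957]
150.0 [552.25       193.14583333]
```

View pics/w7.png

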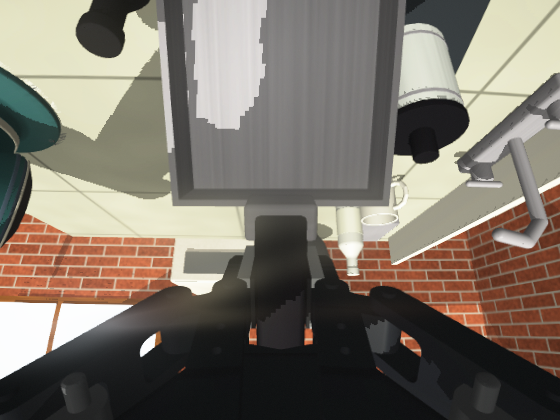

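The back and middle of the pan are empty: no bit shows on its floor (175–400, 0–195). I tilt it back level, retreat, and look into the pot.

Run:
```python
from h import *
o=env.get_obs(); s=(np.array(o["eef_pos"]),Rn.from_quat(o["tcp_rot"]))
s=tip(s,[(.47,.305,.16),(.47,.29,.17),(.47,.27,.18),(.47,.25,.19),(.47,.24,.2),(.47,.24,.2),(.47,.24,.2),(.47,.24,.2),(.47,.24,.2)],[-46,-38,-30,-22,-14,-7,0,0,0])
plan((.493,-.1,.19,3),(.541,-.27,.17,3),(.541,-.301,.05,3),(.541,-.301,.0175,3),start=(*s[0],3))
```

```text
[[-0.122, -0.002, 0.074], [0.000, 0.088, -0.000], 0.8], [[-0.192, -0.006, 0.222], [0.000, 0.177, -0.000], 0.8], [[-0.260, -0.012, 0.388], [0.000, 0.266, 0.000], 0.8], [[-0.313, -0.017, 0.549], [0.000, 0.354, 0.000], 0.8], [[-0.322, -0.020, 0.661], [0.000, 0.443, 0.000], 0.8], [[-0.257, -0.020, 0.743], [0.000, 0.521, 0.000], 0.8], [[-0.183, -0.020, 0.815], [0.000, 0.599, 0.000], 0.8], [[-0.183, -0.020, 0.815], [0.000, 0.599, 0.000], 0.8], [[-0.183, -0.020, 0.815], [0.000, 0.599, 0.000], 0.8], 
 [0.479 0.071 0.215]
(0.493, -0.1, 0.19, 3) -> [-0.856, 0.026, 0.123] [0.0, 0.0, 0.0] rows>= 4
(0.541, -0.27, 0.17, 3) -> [-0.861, 0.195, 0.1] [0.0, 0.0, 0.0] rows>= 4
(0.541, -0.301, 0.05, 3) -> [-0.155, -0.008, 0.6] [0.0, 0.0, 0.0] rows>= 3
(0.541, -0.301, 0.0175, 3) -> [0.0, 0.0, 0.162] [0.0, 0.0, 0.0] rows>= 1
```

apply_moves --motion '[[[-0.122,-0.002,0.074],[0,0.088,0],0.8],[[-0.192,-0.006,0.222],[0,0.177,0],0.8],[[-0.26,-0.012,0.388],[0,0.266,0],0.8],[[-0.313,-0.017,0.549],[0,0.354,0],0.8],[[-0.322,-0.02,0.661],[0,0.443,0],0.8],[[-0.257,-0.02,0.743],[0,0.521,0],0.8],[[-0.183,-0.02,0.815],[0,0.599,0],0.8],[[-0.183,-0.02,0.815],[0,0.599,0],0.8],[[-0.183,-0.02,0.815],[0,0.599,0],0.8]]'

```text
clock: 18.7
eef_pos: [0.4787, 0.0702, 0.2149]
tcp_rot: [0.689, 0.725, -0.001, 0.001]
contact_force: [-0.2, -0.3, -2.2]
width: 0.0201
grip_force: 113.2
```

apply_moves --motion '[[[-0.856,0.026,0.123],[0,0,0],0.8],[[-0.856,0.026,0.123],[0,0,0],0.8],[[-0.856,0.026,0.123],[0,0,0],0.8],[[-0.856,0.026,0.123],[0,0,0],0.8]]'

```text
clock: 19.1
eef_pos: [0.4934, -0.1018, 0.1904]
tcp_rot: [0.688, 0.726, -0.002, 0.001]
contact_force: [-0.4, 0.1, -2.3]
width: 0.0197
grip_force: 113.1
```

apply_moves --motion '[[[-0.861,0.195,0.1],[0,0,0],0.8],[[-0.861,0.195,0.1],[0,0,0],0.8],[[-0.861,0.195,0.1],[0,0,0],0.8],[[-0.861,0.195,0.1],[0,0,0],0.8],[[-0.861,0.195,0.1],[0,0,0],0.8]]'

```text
clock: 19.6
eef_pos: [0.5423, -0.2714, 0.1697]
tcp_rot: [0.688, 0.725, -0.002, 0.0]
contact_force: [-0.5, 1.0, -1.7]
width: 0.0199
grip_force: 113.2
```

Run:
```python
from h import *
st()
c=cam("top");save(c,"pics/top8.png")
im=c["img"];cv2.imwrite("pics/crop8.png",cv2.resize(im[120:290,110:400],None,fx=2.7,fy=2.7,interpolation=cv2.INTER_CUBIC)[:,:,::-1])
for n in("top","side"):
    c=cam(n)
    for b in blobs(c,orange(c["img"]),.01,15,4000): 
        if b[2][0]<800: print(n,b)
plan((.541,-.301,.05,3),(.541,-.301,.0175,3))
```

```text
19.6 [ 0.5423 -0.2714  0.1697] [ 6.883e-01  7.255e-01 -1.900e-03  2.000e-04] F [-0.5  1.  -1.7] w 0.0199 g 113.2 q [-0.5  -0.01  1.67 -0.    1.48 -0.56]
top (2041.0, array([145., 220.]), array([480., 370.]), array([151., 159.]), 90)
(0.541, -0.301, 0.05, 3) -> [-0.162, -0.013, 0.603] [-0.0, 0.001, 0.001] rows>= 3
(0.541, -0.301, 0.0175, 3) -> [0.0, 0.0, 0.162] [0.0, 0.0, 0.0] rows>= 1
```

View pics/crop8.png

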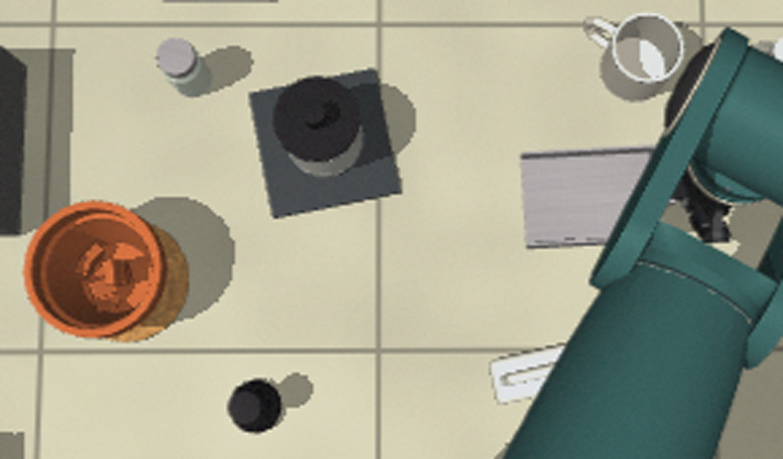

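The bits lie in the pot around crop (115,275), and the front of the pan is bare. None lies on the sill. I set the pan down.

apply_moves --motion '[[[-0.162,-0.013,0.2],[0,0,0],0.8],[[-0.162,-0.013,0.4],[0,0,0],0.8],[[-0.162,-0.013,0.6],[0,0,0],0.8],[[-0.162,-0.013,0.69],[0,0,0],0.8],[[-0.162,-0.013,0.74],[0,0,0],0.8],[[-0.162,-0.013,0.757],[0,0,0],0.8],[[-0.162,-0.013,0.76],[0,0,0],0.8],[[-0.162,-0.013,0.762],[0,0,0],0.8],[[-0.162,-0.013,0.762],[0,0,0],0.8]]'

```text
clock: 20.65
eef_pos: [0.5408, -0.3022, 0.0188]
tcp_rot: [0.688, 0.726, -0.0, 0.001]
contact_force: [0.4, -1.0, -2.3]
width: 0.02
grip_force: 113.1
```

apply_moves --motion '[[[0,0,0],[0,0,0],0.2],[[0,0,0],[0,0,0],0.1],[[0,0,0],[0,0,0],0.0],[[0,0,0],[0,0,0],0.0],[[0,0,-0.1],[0,0,0],0.0],[[0,0,-0.3],[0,0,0],0.0],[[0,0,-0.5],[0,0,0],0.0],[[0,0,-0.8],[0,0,0],0.0],[[0,0,-0.8],[0,0,0],0.0]]' --newtons 40

```text
clock: 21.55
eef_pos: [0.5417, -0.3029, 0.1842]
tcp_rot: [0.688, 0.726, 0.001, 0.004]
contact_force: [-0.1, -0.1, 0.2]
width: 0.0423
grip_force: 0.0
```

Run:
```python
from h import *
st()
c=cam("top");im=c["img"]
# knob ring: dark disc at top; side view too
for n in("top","side"):
    c=cam(n);m=(c["img"].max(2)<48).astype(np.uint8)*255
    u,v=proj(c,[[.63,.104,.12]])[0].astype(int); w=np.zeros_like(m);w[v-35:v+35,u-35:u+35]=255
    k=max(cv2.findContours(m&w,cv2.RETR_EXTERNAL,cv2.CHAIN_APPROX_NONE)[0],key=cv2.contourArea)[:,0].astype(float)
    P=onz(c,k,.12)[:,:2]
    print(n,u,v,"lid rect",P.min(0).round(4),P.max(0).round(4))
    if n=="top":
        A=np.c_[P,np.ones(len(P))];s=np.linalg.lstsq(A,(P**2).sum(1),rcond=None)[0];ce=s[:2]/2;print("fit",ce,np.sqrt(s[2]+ce@ce))
    save(c,f"pics/{n}9.png")
plan((.60,-.10,.22,3),(.628,.06,.25,3))
```

```text
21.55 [ 0.5417 -0.3029  0.1842] [6.881e-01 7.256e-01 6.000e-04 3.900e-03] F [-0.1 -0.1  0.2] w 0.0423 g 0.0 q [-0.55  0.01  1.63 -0.    1.49 -0.6 ]
top 229 163 lid rect [0.5835 0.0655] [0.6713 0.1544]
fit [0.62842149 0.11104074] 0.04353947065477986Traceback (most recent call last):
  File "<stdin>", line 8, in <module>
ValueError: max() iterable argument is empty
```

Run:
```python
from h import *
plan((.58,-.14,.25,3),(.61,.04,.26,3),(.625,.085,.24,3))
```

```text
(0.58, -0.14, 0.25, 3) -> [0.798, 0.241, -0.362] [0.0, 0.001, 0.0] rows>= 4
(0.61, 0.04, 0.26, 3) -> [0.891, 0.197, -0.05] [0.0, 0.0, 0.0] rows>= 4
(0.625, 0.085, 0.24, 3) -> [0.221, 0.087, 0.1] [0.0, 0.0, 0.0] rows>= 2
```

apply_moves --motion '[[[0.798,0.241,-0.362],[0,0,0],0.0],[[0.798,0.241,-0.362],[0,0,0],0.0],[[0.798,0.241,-0.362],[0,0,0],0.0],[[0.798,0.241,-0.362],[0,0,0],0.0]]'

```text
clock: 22.1
eef_pos: [0.5801, -0.1374, 0.2491]
tcp_rot: [0.688, 0.726, -0.0, -0.001]
contact_force: [0.5, -0.5, 0.5]
width: 0.0426
grip_force: 0.0
```

apply_moves --motion '[[[0.891,0.197,-0.05],[0,0,0],0.0],[[0.891,0.197,-0.05],[0,0,0],0.0],[[0.891,0.197,-0.05],[0,0,0],0.0],[[0.891,0.197,-0.05],[0,0,0],0.0]]'

```text
clock: 22.5
eef_pos: [0.6096, 0.043, 0.2574]
tcp_rot: [0.688, 0.726, -0.001, -0.001]
contact_force: [-0.2, -1.0, -0.1]
width: 0.0427
grip_force: 0.0
```

apply_moves --motion '[[[0.221,0.087,0.1],[0,0,0],0.0],[[0.221,0.087,0.1],[0,0,0],0.0],[[0.221,0.087,0.1],[0,0,0],0.0],[[0.221,0.087,0.1],[0,0,0],0.0]]'

```text
clock: 22.9
eef_pos: [0.6247, 0.0843, 0.2389]
tcp_rot: [0.688, 0.726, -0.001, -0.0]
contact_force: [-1.0, -0.0, 1.3]
width: 0.0426
grip_force: 0.0
```

Run:
```python
from h import *
st()
c=cam("wrist");im=c["img"].copy()
th=np.linspace(0,2*np.pi,60)
for r,z,col in((.046,.120,(0,255,0)),(.013,.150,(255,255,0))):
    for p in proj(c,np.c_[.628+r*np.cos(th),.110+r*np.sin(th),0*th+z]).round().astype(int): cv2.circle(im,tuple(map(int,p)),1,col,-1)
cv2.imwrite("pics/w10.png",im[:,:,::-1])
```

```text
22.9 [0.6247 0.0843 0.2389] [ 6.882e-01  7.255e-01 -9.000e-04 -2.000e-04] F [-1.  -0.   1.3] w 0.0426 g 0.0 q [ 0.09  0.02  1.53 -0.    1.59  0.04]
```

View pics/w10.png

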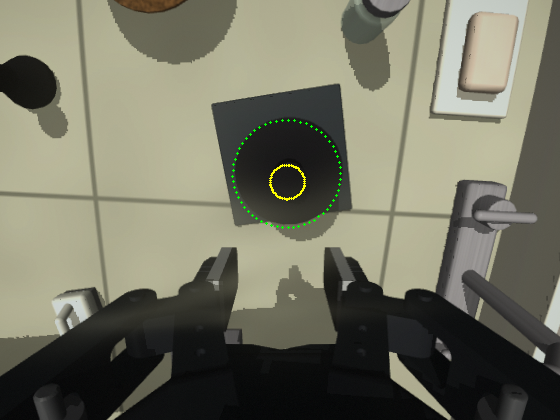

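The drawn circles fall on the lid and knob, with the knob at (288,182), so the can stands at (0.628, 0.110).

Run:
```python
from h import *
c=cam("wrist")
P=onz(c,[(212,104),(340,84),(352,210),(236,226)],.008)[:,:2];print(P.round(3).tolist(),P.mean(0),[np.hypot(*(P[i]-P[i-1])).round(3) for i in range(4)])
plan((.628,.110,.17,3),(.628,.110,.123,3),(.628,.110,.19,3),(.50,.03,.19,3),(.44,.0,.16,3),(.44,.0,.116,3))
```

```text
[[0.541, 0.171], [0.686, 0.201], [0.716, 0.053], [0.571, 0.025]] [0.62843617 0.11243237] [np.float64(0.15), np.float64(0.148), np.float64(0.15), np.float64(0.148)]
(0.628, 0.11, 0.17, 3) -> [0.129, 0.023, 0.349] [-0.0, 0.0, -0.0] rows>= 2
(0.628, 0.11, 0.123, 3) -> [0.0, 0.0, 0.235] [0.0, 0.0, 0.0] rows>= 1
(0.628, 0.11, 0.19, 3) -> [0.0, 0.0, -0.335] [0.0, 0.0, 0.0] rows>= 2
(0.5, 0.03, 0.19, 3) -> [-0.366, -0.66, 0.0] [0.0, 0.0, 0.0] rows>= 3
(0.44, 0.0, 0.16, 3) -> [-0.134, -0.307, 0.15] [0.0, 0.0, 0.0] rows>= 2
(0.44, 0.0, 0.116, 3) -> [0.0, 0.0, 0.22] [0.0, 0.0, 0.0] rows>= 1
```

apply_moves --motion '[[[0.129,0.023,0.2],[0,0,0],0.0],[[0.129,0.023,0.4],[0,0,0],0.0],[[0.129,0.023,0.52],[0,0,0],0.0],[[0.129,0.023,0.575],[0,0,0],0.0],[[0.129,0.023,0.575],[0,0,0],0.0],[[0.129,0.023,0.575],[0,0,0],0.8],[[0.129,0.023,0.575],[0,0,0],0.8],[[0.129,0.023,0.575],[0,0,0],0.8],[[0.129,0.023,0.575],[0,0,0],0.8],[[0.129,0.023,0.575],[0,0,0],0.8]]' --newtons 70

```text
clock: 24.0
eef_pos: [0.6291, 0.111, 0.1269]
tcp_rot: [0.688, 0.726, 0.001, 0.001]
contact_force: [2.5, -0.6, 7.4]
width: 0.024
grip_force: 69.5
```

apply_moves --motion '[[[0,0,-0.05],[0,0,0],0.8],[[0,0,-0.15],[0,0,0],0.8],[[0,0,-0.25],[0,0,0],0.8],[[0,0,-0.335],[0,0,0],0.8],[[0,0,-0.335],[0,0,0],0.8]]'

```text
clock: 24.5
eef_pos: [0.6289, 0.1112, 0.1949]
tcp_rot: [0.688, 0.726, 0.001, 0.001]
contact_force: [0.3, 0.3, -2.9]
width: 0.0234
grip_force: 69.4
```

apply_moves --motion '[[[-0.1,-0.18,0],[0,0,0],0.8],[[-0.25,-0.45,0],[0,0,0],0.8],[[-0.366,-0.66,0],[0,0,0],0.8],[[-0.45,-0.84,0.08],[0,0,0],0.8],[[-0.5,-0.967,0.15],[0,0,0],0.8],[[-0.5,-0.967,0.26],[0,0,0],0.8],[[-0.5,-0.967,0.33],[0,0,0],0.8],[[-0.5,-0.967,0.365],[0,0,0],0.8],[[-0.5,-0.967,0.378],[0,0,0],0.8],[[-0.5,-0.967,0.378],[0,0,0],0.8]]'

```text
clock: 25.5
eef_pos: [0.4411, 0.0011, 0.1189]
tcp_rot: [0.688, 0.726, -0.0, 0.0]
contact_force: [-14.9, -1.2, 26.7]
width: 0.024
grip_force: 73.3
```

Run:
```python
from h import *
st()
```

```text
25.5 [0.4411 0.0011 0.1189] [ 6.879e-01  7.258e-01 -2.000e-04  4.000e-04] F [-14.9  -1.2  26.7] w 0.024 g 73.3 q [-0.05 -0.37  2.06 -0.    1.45 -0.11]
```

apply_moves --motion '[[[0,0,-0.01],[0,0,0],0.5],[[0,0,-0.01],[0,0,0],0.2],[[0,0,-0.01],[0,0,0],0.0],[[0,0,-0.02],[0,0,0],0.0],[[0,0,-0.1],[0,0,0],0.0],[[0,0,-0.3],[0,0,0],0.0],[[0,0,-0.6],[0,0,0],0.0],[[0,0,-0.6],[0,0,0],0.0]]'

```text
clock: 26.3
eef_pos: [0.4415, 0.0009, 0.2431]
tcp_rot: [0.688, 0.726, 0.002, 0.003]
contact_force: [0.3, 0.2, -0.4]
width: 0.0426
grip_force: 0.0
```

Run:
```python
from h import *
st()
plan((.42,.16,.25,0),(.42,.31,.25,0))
```

```text
26.3 [0.4415 0.0009 0.2431] [0.6881 0.7256 0.0022 0.003 ] F [ 0.3  0.2 -0.4] w 0.0426 g 0.0 q [-0.06 -0.42  1.9  -0.    1.65 -0.11]
(0.42, 0.16, 0.25, 0) -> [0.8, -0.065, -0.036] [0.005, 0.001, 0.034] rows>= 4
(0.42, 0.31, 0.25, 0) -> [0.75, 0.0, 0.0] [0.0, 0.0, 0.0] rows>= 3
```

apply_moves --motion '[[[0.8,-0.065,-0.036],[0.005,0.001,0.034],0.0],[[0.8,-0.065,-0.036],[0.005,0.001,0.034],0.0],[[0.8,-0.065,-0.036],[0.005,0.001,0.034],0.0],[[0.8,-0.065,-0.036],[0.005,0.001,0.034],0.0],[[0.8,-0.065,-0.036],[0.005,0.001,0.034],0.0]]'

```text
clock: 26.8
eef_pos: [0.4185, 0.1615, 0.2442]
tcp_rot: [0.706, 0.708, -0.002, -0.003]
contact_force: [0.4, -0.3, -0.2]
width: 0.0424
grip_force: 0.0
```

apply_moves --motion '[[[0.55,0.05,0],[0,0,0],0.0],[[0.55,0.05,0],[0,0,0],0.0],[[0.55,0.05,0],[0,0,0],0.0],[[0.55,0.05,0],[0,0,0],0.0],[[0.55,0.05,0],[0,0,0],0.0]]'

```text
clock: 27.3
eef_pos: [0.4292, 0.2687, 0.2435]
tcp_rot: [0.707, 0.707, -0.003, -0.003]
contact_force: [0.0, -1.4, 0.0]
width: 0.0426
grip_force: 0.0
```

Run:
```python
from h import *
st()
c=cam("wrist");im=c["img"].copy()
k=max(cv2.findContours(orange(im),cv2.RETR_EXTERNAL,cv2.CHAIN_APPROX_NONE)[0],key=cv2.contourArea)[:,0].astype(float)
k=k[(k[:,0]>3)&(k[:,0]<556)&(k[:,1]>3)&(k[:,1]<416)]
P=onz(c,k,.118)[:,:2];ce=np.array([.47,.342])
for i in range(8):
    d=np.hypot(*(P-ce).T);kp=abs(d-.072)<(.01 if i<4 else .004)
    A=np.c_[P[kp],np.ones(kp.sum())];s=np.linalg.lstsq(A,(P[kp]**2).sum(1),rcond=None)[0];ce=s[:2]/2
print("pot",ce,np.sqrt(s[2]+ce@ce),kp.sum(),len(P))
th=np.linspace(0,2*np.pi,60)
for r in(.072,.063):
    for p in proj(c,np.c_[ce[0]+r*np.cos(th),ce[1]+r*np.sin(th),0*th+.118]).round().astype(int): cv2.circle(im,tuple(map(int,p)),1,(0,255,0),-1)
cv2.imwrite("pics/w11.png",im[:,:,::-1])
a=ce-[.0675,0]
plan((a[0],a[1],.16,0),(a[0],a[1],.084,0),(a[0],a[1],.17,0))
```

```text
27.3 [0.4292 0.2687 0.2435] [ 0.7075  0.7067 -0.0028 -0.003 ] F [ 0.  -1.4  0. ] w 0.0426 g 0.0 q [ 0.51 -0.26  1.77  0.    1.63  0.51]
pot [0.47005647 0.34495339] 0.07086436461818003 491 491
(np.float64(0.4025564724022774), np.float64(0.34495339415543075), 0.16, 0) -> [0.382, -0.131, 0.419] [-0.005, -0.0, -0.001] rows>= 3
(np.float64(0.4025564724022774), np.float64(0.34495339415543075), 0.084, 0) -> [0.0, 0.0, 0.38] [0.0, 0.0, 0.0] rows>= 2
(np.float64(0.4025564724022774), np.float64(0.34495339415543075), 0.17, 0) -> [0.0, 0.0, -0.43] [0.0, 0.0, 0.0] rows>= 2
```

View pics/w11.png

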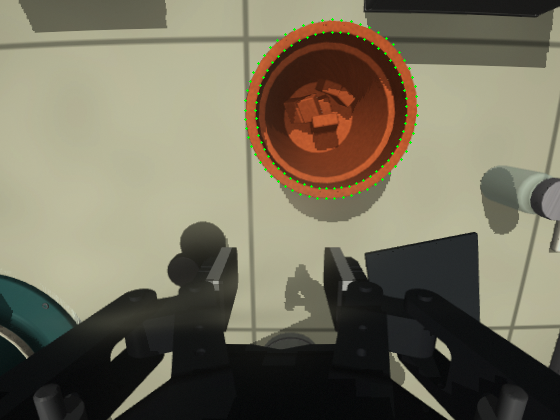

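The rim fit is clean, giving the pot at (0.470, 0.345). All four bits lie on its floor near (320,115). I pinch the collar on its robot side.

apply_moves --motion '[[[0.382,-0.131,0.1],[-0.005,0,0],0.0],[[0.382,-0.131,0.3],[-0.005,0,0],0.0],[[0.382,-0.131,0.42],[-0.005,0,0],0.0],[[0.382,-0.131,0.6],[-0.005,0,0],0.0],[[0.382,-0.131,0.72],[-0.005,0,0],0.0],[[0.382,-0.131,0.765],[-0.005,0,0],0.0],[[0.382,-0.131,0.765],[-0.005,0,0],0.0]]' --newtons 100

```text
clock: 28.05
eef_pos: [0.4016, 0.3454, 0.0903]
tcp_rot: [0.708, 0.707, -0.0, -0.0]
contact_force: [-0.6, 0.2, 0.2]
width: 0.0425
grip_force: 0.0
```

apply_moves --motion '[[[0,0,0],[0,0,0],0.4],[[0,0,0],[0,0,0],0.6],[[0,0,0],[0,0,0],1],[[0,0,0],[0,0,0],1],[[0,0,0],[0,0,0],1],[[0,0,0],[0,0,0],1],[[0,0,0],[0,0,0],1]]'

```text
clock: 28.75
eef_pos: [0.4022, 0.3472, 0.0924]
tcp_rot: [0.707, 0.707, 0.002, -0.0]
contact_force: [-0.3, 0.9, 6.5]
width: 0.0056
grip_force: 100.5
```

Run:
```python
from h import *
st()
```

```text
28.75 [0.4022 0.3472 0.0924] [ 7.072e-01  7.070e-01  1.700e-03 -2.000e-04] F [-0.3  0.9  6.5] w 0.0056 g 100.5 q [ 0.66 -0.13  1.91  0.    1.35  0.66]
```

Firm grip. I lift it a little and check.

apply_moves --motion '[[[0,0,-0.03],[0,0,0],1],[[0,0,-0.07],[0,0,0],1],[[0,0,-0.13],[0,0,0],1],[[0,0,-0.2],[0,0,0],1],[[0,0,-0.27],[0,0,0],1],[[0,0,-0.3],[0,0,0],1],[[0,0,-0.3],[0,0,0],1]]'

```text
clock: 29.45
eef_pos: [0.4018, 0.3468, 0.152]
tcp_rot: [0.707, 0.707, 0.001, -0.0]
contact_force: [0.4, -0.6, -5.2]
width: 0.0057
grip_force: 98.7
```

Run:
```python
from h import *
st();print(env.get_obs()["wrist_torque"])
c=cam("side");save(c,"pics/side12.png")
cv2.imwrite("pics/crop12.png",cv2.resize(c["img"][90:260,110:310],None,fx=3.4,fy=3.4,interpolation=cv2.INTER_CUBIC)[:,:,::-1])
w=cam("wrist");save(w,"pics/w12.png")
```

```text
29.45 [0.4018 0.3468 0.152 ] [ 7.072e-01  7.070e-01  1.100e-03 -2.000e-04] F [ 0.4 -0.6 -5.2] w 0.0057 g 98.7 q [ 0.66 -0.17  1.85  0.    1.46  0.66]
[-0.00314016  0.39235619 -0.01243464]
```

View pics/crop12.png

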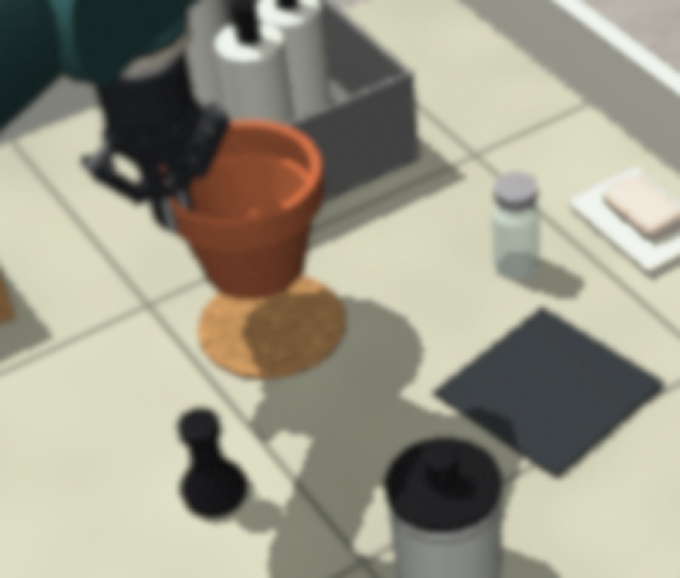

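The pot hangs upright and the cork mat is clear at crop (272,326). The can waits at (440,490) and the tile is free at (550,392). I carry the pot to the tile.

Run:
```python
from h import *
plan((.48,.23,.165,0),(.560,.1135,.15,0),(.560,.1135,.0945,0))
c=cam("side")
h=cv2.cvtColor(c["img"],cv2.COLOR_RGB2HSV);m=cv2.inRange(h,(8,80,40),(20,255,255));w=np.zeros_like(m);w[170:205,165:215]=255
k=cv2.findContours(m&w,cv2.RETR_EXTERNAL,cv2.CHAIN_APPROX_NONE)[0];k=max(k,key=cv2.contourArea)[:,0].astype(float)
P=onz(c,k,.006)[:,:2];ce=np.array([.47,.345])
for i in range(8):
    d=np.hypot(*(P-ce).T);kp=abs(d-.07)<(.015 if i<4 else .005);A=np.c_[P[kp],np.ones(kp.sum())];s=np.linalg.lstsq(A,(P[kp]**2).sum(1),rcond=None)[0];ce=s[:2]/2
print("cork",ce,np.sqrt(s[2]+ce@ce),kp.sum(),len(P))
```

```text
(0.48, 0.23, 0.165, 0) -> [-0.582, 0.393, -0.074] [-0.0, -0.0, -0.0] rows>= 3
(0.56, 0.1135, 0.15, 0) -> [-0.583, 0.4, 0.075] [0.0, 0.0, 0.0] rows>= 3
(0.56, 0.1135, 0.0945, 0) -> [0.0, 0.0, 0.278] [0.0, 0.0, 0.0] rows>= 2
cork [0.47044506 0.33765797] 0.0690257291291855 97 114
```

apply_moves --motion '[[[-0.06,0.04,-0.03],[0,0,0],1],[[-0.18,0.12,-0.074],[0,0,0],1],[[-0.32,0.216,-0.074],[0,0,0],1],[[-0.46,0.31,-0.074],[0,0,0],1],[[-0.582,0.393,-0.074],[0,0,0],1],[[-0.7,0.474,-0.074],[0,0,0],1],[[-0.82,0.557,-0.05],[0,0,0],1],[[-0.92,0.626,-0.02],[0,0,0],1],[[-1,0.682,0],[0,0,0],1],[[-1,0.682,0],[0,0,0],1]]'

```text
clock: 30.6
eef_pos: [0.5385, 0.1441, 0.1493]
tcp_rot: [0.708, 0.706, -0.001, -0.001]
contact_force: [0.7, 0.6, -4.7]
width: 0.0059
grip_force: 98.6
```

Run:
```python
from h import *
st()
plan((.560,.1135,.11,0),(.560,.1135,.0945,0))
c=cam("top");h=cv2.cvtColor(c["img"],cv2.COLOR_RGB2HSV);m=cv2.inRange(h,(8,80,40),(20,255,255))
u,v=proj(c,[[.47,.34,.006]])[0].astype(int);w=np.zeros_like(m);w[v-32:v+32,u-32:u+32]=255
k=max(cv2.findContours(m&w,cv2.RETR_EXTERNAL,cv2.CHAIN_APPROX_NONE)[0],key=cv2.contourArea)[:,0].astype(float)
P=onz(c,k,.006)[:,:2];ce=np.array([.47,.34])
for i in range(8):
    d=np.hypot(*(P-ce).T);kp=abs(d-.07)<(.015 if i<4 else .005);A=np.c_[P[kp],np.ones(kp.sum())];s=np.linalg.lstsq(A,(P[kp]**2).sum(1),rcond=None)[0];ce=s[:2]/2
print("cork",ce,np.sqrt(s[2]+ce@ce),kp.sum(),len(P))
```

```text
30.6 [0.5385 0.1441 0.1493] [ 7.080e-01  7.062e-01 -7.000e-04 -5.000e-04] F [ 0.7  0.6 -4.7] w 0.0059 g 98.6 q [ 0.22 -0.11  1.8   0.    1.45  0.22]
(0.56, 0.1135, 0.11, 0) -> [-0.153, 0.108, 0.196] [-0.001, 0.0, -0.002] rows>= 2
(0.56, 0.1135, 0.0945, 0) -> [0.0, 0.0, 0.078] [0.0, 0.0, 0.0] rows>= 1
cork [0.46734432 0.3357477 ] 0.06849991871696136 90 124
```

apply_moves --motion '[[[-0.08,0.055,0],[0,0,0],1],[[-0.153,0.108,0.06],[0,0,-0.002],1],[[-0.153,0.108,0.14],[0,0,-0.002],1],[[-0.153,0.108,0.2],[0,0,-0.002],1],[[-0.153,0.108,0.24],[0,0,-0.002],1],[[-0.153,0.108,0.26],[0,0,-0.002],1],[[-0.153,0.108,0.267],[0,0,-0.002],1],[[-0.153,0.108,0.27],[0,0,-0.002],1],[[-0.153,0.108,0.27],[0,0,-0.002],1]]'

```text
clock: 31.55
eef_pos: [0.5595, 0.1161, 0.0969]
tcp_rot: [0.706, 0.708, 0.0, -0.0]
contact_force: [1.1, 0.4, -5.3]
width: 0.0058
grip_force: 98.7
```

Run:
```python
from h import *
st()
```

```text
31.55 [0.5595 0.1161 0.0969] [ 7.061e-01  7.082e-01  5.000e-04 -2.000e-04] F [ 1.1  0.4 -5.3] w 0.0058 g 98.7 q [ 0.16 -0.04  1.82  0.    1.36  0.16]
```

apply_moves --motion '[[[-0.012,0.002,0.006],[0,0,0],1],[[-0.012,0.002,0.012],[0,0,0],1],[[-0.012,0.002,0.016],[0,0,0],1],[[-0.012,0.002,0.016],[0,0,0],1]]'

```text
clock: 31.95
eef_pos: [0.5602, 0.1132, 0.0948]
tcp_rot: [0.706, 0.708, 0.001, 0.0]
contact_force: [-6.8, -3.9, 8.7]
width: 0.0057
grip_force: 101.0
```

Contact made, so I release and look.

apply_moves --motion '[[[0,0,0],[0,0,0],0.7],[[0,0,0],[0,0,0],0.4],[[0,0,0],[0,0,0],0.0],[[0,0,0],[0,0,0],0.0],[[0,0,-0.1],[0,0,0],0.0],[[0,0,-0.3],[0,0,0],0.0],[[0,0,-0.5],[0,0,0],0.0],[[0,0,-0.7],[0,0,0],0.0],[[0,0,-0.7],[0,0,0],0.0]]'

```text
clock: 32.85
eef_pos: [0.5613, 0.1137, 0.2394]
tcp_rot: [0.706, 0.708, 0.003, 0.002]
contact_force: [0.1, 0.6, 1.4]
width: 0.0425
grip_force: 0.0
```

Run:
```python
from h import *
st()
plan((.46,.02,.25,3),(.437,-.027,.24,3))
```

```text
32.85 [0.5613 0.1137 0.2394] [0.7061 0.7081 0.0035 0.002 ] F [0.1 0.6 1.4] w 0.0425 g 0.0 q [ 0.15 -0.11  1.66  0.    1.59  0.15]
(0.46, 0.02, 0.25, 3) -> [-0.467, -0.507, -0.058] [0.005, -0.001, -0.031] rows>= 3
(0.437, -0.027, 0.24, 3) -> [-0.229, -0.127, 0.05] [0.0, 0.0, 0.0] rows>= 2
```

apply_moves --motion '[[[-0.467,-0.507,-0.058],[0.005,0,-0.031],0.0],[[-0.467,-0.507,-0.058],[0.005,0,-0.031],0.0],[[-0.467,-0.507,-0.058],[0.005,0,-0.031],0.0],[[-0.467,-0.507,-0.058],[0.005,0,-0.031],0.0],[[-0.68,-0.64,-0.01],[0.005,0,-0.031],0.0],[[-0.695,-0.645,-0.01],[0.005,0,-0.031],0.0],[[-0.695,-0.645,-0.01],[0.005,0,-0.031],0.0]]'

```text
clock: 33.55
eef_pos: [0.4312, -0.0264, 0.2349]
tcp_rot: [0.689, 0.724, -0.002, -0.003]
contact_force: [0.0, 0.4, -0.2]
width: 0.0424
grip_force: 0.0
```

```bash
cat >> h.py <<'E'
def circ(P,ce,r):
    ce=np.array(ce)
    for i in range(8):
        d=np.hypot(*(P-ce).T);kp=abs(d-r)<(.015 if i<4 else .005);A=np.c_[P[kp],np.ones(kp.sum())];s=np.linalg.lstsq(A,(P[kp]**2).sum(1),rcond=None)[0];ce=s[:2]/2
    return ce.round(4),round(float(np.sqrt(s[2]+ce@ce)),4),int(kp.sum()),len(P)
def big(m): return max(cv2.findContours(m,cv2.RETR_EXTERNAL,cv2.CHAIN_APPROX_NONE)[0],key=cv2.contourArea)[:,0].astype(float)
def potfind(n="top",ce=(.628,.1115),z=.120):
    c=cam(n);m=orange(c["img"]);u,v=proj(c,[[*ce,z]])[0].astype(int);w=np.zeros_like(m);w[v-45:v+45,u-45:u+45]=255
    return circ(onz(c,big(m&w),z)[:,:2],ce,.072)
E
python3 - <<'E'
from h import *
st()
print("pot top",potfind())
c=cam("wrist");im=c["img"].copy()
m=(im.max(2)<50).astype(np.uint8)*255;u,v=proj(c,[[.441,.001,.112]])[0].astype(int);w=np.zeros_like(m);w[max(0,v-75):min(v+75,245),u-75:u+75]=255
k=cv2.findContours(m&w,cv2.RETR_EXTERNAL,cv2.CHAIN_APPROX_NONE)[0];print([cv2.contourArea(q) for q in k if cv2.contourArea(q)>200])
print("can",circ(onz(c,big(m&w),.112)[:,:2],(.441,.001),.046))
th=np.linspace(0,2*np.pi,60)
for r,z in((.046,.112),(.013,.142)):
    for p in proj(c,np.c_[.441+r*np.cos(th),.001+r*np.sin(th),0*th+z]).round().astype(int): cv2.circle(im,tuple(map(int,p)),1,(0,255,0),-1)
t=cam("top")["img"][110:300,110:310]
t=cv2.resize(t,None,fx=2.2,fy=2.2,interpolation=cv2.INTER_CUBIC)
out=np.hstack([cv2.resize(im[:300,130:430],None,fx=1.15,fy=1.393)[:418],t[:418]]);cv2.imwrite("pics/w13.png",out[:,:,::-1]);print(out.shape)
E
```

```text
33.55 [ 0.4312 -0.0264  0.2349] [ 0.6893  0.7245 -0.0024 -0.0031] F [ 0.   0.4 -0.2] w 0.0424 g 0.0 q [-0.12 -0.43  1.92 -0.    1.66 -0.17]
pot top (array([0.6239, 0.1154]), 0.0711, 140, 140)
[6575.0]
can (array([0.4411, 0.004 ]), 0.0443, 193, 290)
(418, 785, 3)
```

View pics/w13.png

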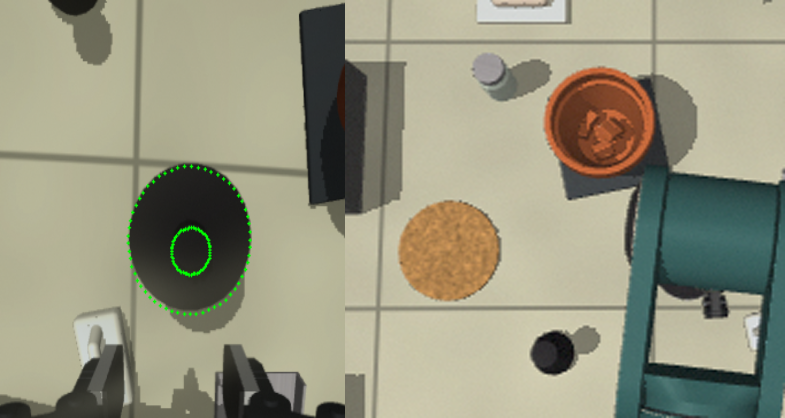

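The can stands as parked, and the pot with its bits is on the tile. The cork is clear at (449,250). I lift the can and re-measure the cork.

Run:
```python
from h import *
for n in("top","side"):
    c=cam(n);h=cv2.cvtColor(c["img"],cv2.COLOR_RGB2HSV);m=cv2.inRange(h,(9,85,60),(19,255,255));u,v=proj(c,[[.469,.337,.006]])[0].astype(int);w=np.zeros_like(m);w[v-32:v+32,u-32:u+32]=255
    print(n,circ(onz(c,big(m&w),.006)[:,:2],(.469,.337),.07))
plan((.441,.001,.16,3),(.441,.001,.1185,3))
```

```text
top (array([0.4674, 0.3352]), 0.0685, 128, 128)
side (array([0.4705, 0.3365]), 0.0683, 105, 105)
(0.441, 0.001, 0.16, 3) -> [0.128, 0.057, 0.375] [-0.005, -0.001, 0.0] rows>= 2
(0.441, 0.001, 0.1185, 3) -> [0.0, 0.0, 0.208] [0.0, 0.0, 0.0] rows>= 1
```

apply_moves --motion '[[[0.128,0.057,0.15],[-0.005,0,0],0.0],[[0.128,0.057,0.35],[-0.005,0,0],0.0],[[0.128,0.057,0.5],[-0.005,0,0],0.0],[[0.128,0.057,0.572],[-0.005,0,0],0.0],[[0.128,0.057,0.572],[-0.005,0,0],0.0],[[0.128,0.057,0.572],[-0.005,0,0],0.8],[[0.128,0.057,0.572],[-0.005,0,0],0.8],[[0.128,0.057,0.572],[-0.005,0,0],0.8],[[0.128,0.057,0.572],[-0.005,0,0],0.8],[[0.128,0.057,0.572],[-0.005,0,0],0.8]]' --newtons 70

```text
clock: 34.8
eef_pos: [0.4413, 0.0002, 0.1225]
tcp_rot: [0.689, 0.725, 0.001, 0.001]
contact_force: [0.9, 0.5, 6.8]
width: 0.0238
grip_force: 69.6
```

apply_moves --motion '[[[0,0,-0.05],[0,0,0],0.8],[[0,0,-0.15],[0,0,0],0.8],[[0,0,-0.25],[0,0,0],0.8],[[0,0,-0.335],[0,0,0],0.8],[[0,0,-0.335],[0,0,0],0.8]]'

```text
clock: 35.3
eef_pos: [0.4411, 0.0001, 0.1904]
tcp_rot: [0.689, 0.725, 0.001, 0.001]
contact_force: [-0.1, -0.1, -3.5]
width: 0.0237
grip_force: 69.6
```

Run:
```python
from h import *
st()
plan((.45,.18,.185,3),(.469,.337,.17,3),(.469,.337,.127,3))
```

```text
35.3 [4.411e-01 1.000e-04 1.904e-01] [0.6887 0.7251 0.0014 0.0009] F [-0.1 -0.1 -3.5] w 0.0237 g 69.6 q [-0.06 -0.4   1.97  0.    1.57 -0.11]
(0.45, 0.18, 0.185, 3) -> [0.896, 0.09, 0.028] [0.002, -0.0, -0.001] rows>= 4
(0.469, 0.337, 0.17, 3) -> [0.779, 0.136, 0.075] [0.0, 0.0, 0.0] rows>= 4
(0.469, 0.337, 0.127, 3) -> [0.0, 0.0, 0.215] [0.0, 0.0, 0.0] rows>= 1
```

apply_moves --motion '[[[0.1,0.01,0],[0,0,0],0.8],[[0.3,0.03,0.01],[0,0,0],0.8],[[0.5,0.05,0.02],[0,0,0],0.8],[[0.7,0.07,0.025],[0,0,0],0.8],[[0.896,0.09,0.028],[0,0,0],0.8]]'

```text
clock: 35.8
eef_pos: [0.4486, 0.1817, 0.1813]
tcp_rot: [0.689, 0.725, -0.0, -0.001]
contact_force: [1.0, -0.8, -2.9]
width: 0.0237
grip_force: 69.4
```

apply_moves --motion '[[[0.2,0.035,0.01],[0,0,0],0.8],[[0.4,0.07,0.02],[0,0,0],0.8],[[0.6,0.105,0.04],[0,0,0],0.8],[[0.72,0.126,0.06],[0,0,0],0.8],[[0.779,0.136,0.075],[0,0,0],0.8],[[0.779,0.136,0.075],[0,0,0],0.8],[[0.779,0.136,0.075],[0,0,0],0.8]]'

```text
clock: 36.5
eef_pos: [0.4681, 0.3363, 0.167]
tcp_rot: [0.689, 0.725, -0.0, -0.0]
contact_force: [0.2, -0.2, -3.8]
width: 0.0232
grip_force: 69.4
```

Run:
```python
from h import *
st()
plan((.469,.337,.1295,3))
```

```text
36.5 [0.4681 0.3363 0.167 ] [ 6.887e-01  7.250e-01 -2.000e-04 -4.000e-04] F [ 0.2 -0.2 -3.8] w 0.0232 g 69.4 q [ 0.58 -0.07  1.74  0.    1.48  0.53]
(0.469, 0.337, 0.1295, 3) -> [0.003, 0.005, 0.187] [-0.001, -0.0, -0.001] rows>= 1
```

apply_moves --motion '[[[0.003,0.005,0.08],[0,0,0],0.8],[[0.003,0.005,0.14],[0,0,0],0.8],[[0.003,0.005,0.175],[0,0,0],0.8],[[0.003,0.005,0.187],[0,0,0],0.8],[[0.003,0.005,0.19],[0,0,0],0.8],[[0.003,0.005,0.19],[0,0,0],0.8]]'

```text
clock: 37.1
eef_pos: [0.4693, 0.3378, 0.1297]
tcp_rot: [0.689, 0.725, 0.0, -0.0]
contact_force: [0.6, 0.6, -2.9]
width: 0.0236
grip_force: 69.5
```

apply_moves --motion '[[[0,0,0],[0,0,0],0.5],[[0,0,0],[0,0,0],0.2],[[0,0,0],[0,0,0],0.0],[[0,0,0],[0,0,0],0.0],[[0,0,-0.1],[0,0,0],0.0],[[0,0,-0.3],[0,0,0],0.0],[[0,0,-0.6],[0,0,0],0.0],[[0,0,-0.6],[0,0,0],0.0]]'

```text
clock: 37.9
eef_pos: [0.4703, 0.3384, 0.2559]
tcp_rot: [0.689, 0.725, 0.004, 0.0]
contact_force: [-0.2, -0.6, 0.6]
width: 0.0428
grip_force: 0.0
```

Run:
```python
from h import *
st()
plan((.50,.20,.26,3),(.555,.04,.29,3))
```

```text
37.9 [0.4703 0.3384 0.2559] [6.886e-01 7.251e-01 4.000e-03 5.000e-04] F [-0.2 -0.6  0.6] w 0.0428 g 0.0 q [ 0.58 -0.1   1.62  0.    1.61  0.53]
(0.5, 0.2, 0.26, 3) -> [-0.699, 0.113, -0.023] [0.004, -0.003, -0.001] rows>= 3
(0.555, 0.04, 0.29, 3) -> [-0.813, 0.233, -0.15] [0.0, 0.0, 0.0] rows>= 4
```

apply_moves --motion '[[[-0.699,0.113,-0.023],[0.004,-0.003,0],0.0],[[-0.699,0.113,-0.023],[0.004,-0.003,0],0.0],[[-0.699,0.113,-0.023],[0.004,-0.003,0],0.0],[[-0.699,0.113,-0.023],[0.004,-0.003,0],0.0]]'

```text
clock: 38.3
eef_pos: [0.4998, 0.1956, 0.2543]
tcp_rot: [0.69, 0.724, -0.003, -0.0]
contact_force: [-0.5, -0.4, 0.5]
width: 0.0427
grip_force: 0.0
```

apply_moves --motion '[[[-0.79,0.45,-0.2],[0,0,0],0.0],[[-0.79,0.45,-0.2],[0,0,0],0.0],[[-0.79,0.45,-0.2],[0,0,0],0.0],[[-0.79,0.45,-0.2],[0,0,0],0.0],[[-0.79,0.45,-0.2],[0,0,0],0.0],[[-0.79,0.45,-0.2],[0,0,0],0.0]]'

```text
clock: 38.9
eef_pos: [0.5975, 0.0462, 0.2935]
tcp_rot: [0.689, 0.725, -0.004, -0.001]
contact_force: [-0.3, 0.1, 0.1]
width: 0.0431
grip_force: 0.0
```

Run:
```python
from h import *
st()
c=cam("wrist");im=c["img"].copy()
k=big(orange(im));pc=circ(onz(c,k,.120)[:,:2],(.626,.116),.072);print("pot wrist",pc,"top",potfind())
th=np.linspace(0,2*np.pi,60)
for p in proj(c,np.c_[pc[0][0]+.072*np.cos(th),pc[0][1]+.072*np.sin(th),0*th+.12]).round().astype(int): cv2.circle(im,tuple(map(int,p)),1,(0,255,0),-1)
T=np.array([[.541,.171],[.686,.201],[.716,.053],[.571,.025]])
for p in proj(c,np.c_[T,[.008]*4]).round().astype(int): cv2.circle(im,tuple(map(int,p)),3,(0,255,255),1)
t=cam("top");a=t["img"][110:300,100:380]
a=cv2.resize(a,None,fx=2,fy=2,interpolation=cv2.INTER_CUBIC)
w=cv2.resize(im[:,150:430],None,fx=.85,fy=.905)[:380];cv2.imwrite("pics/w14.png",np.hstack([w,a])[:,:,::-1]);print(w.shape,a.shape)
m=(t["img"].max(2)<48).astype(np.uint8)*255;u,v=proj(t,[[.469,.338,.118]])[0].astype(int);q=np.zeros_like(m);q[v-30:v+30,u-30:u+30]=255
print("can top",circ(onz(t,big(m&q),.118)[:,:2],(.469,.338),.046))
for n in("top","side"):
    c=cam(n);print(n,[b for b in blobs(c,orange(c["img"]),.01,15,400) if b[2][0]<800])
```

```text
38.9 [0.5975 0.0462 0.2935] [ 0.689   0.7247 -0.0037 -0.0012] F [-0.3  0.1  0.1] w 0.0431 g 0.0 q [ 0.04 -0.05  1.52 -0.    1.69 -0.01]
pot wrist (array([0.6265, 0.1173]), 0.0708, 416, 416) top (array([0.6522, 0.1279]), 0.0128, 6, 109)
(380, 238, 3) (380, 560, 3)
can top (array([0., 0.]), 0.0, 0, 58)
top []
side []
```

View pics/w14.png

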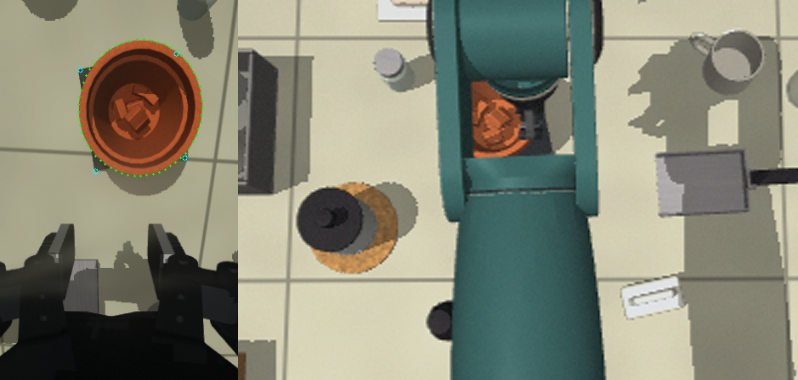

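The pot with four bits is on the tile, its rim 5 mm from the tile's centre. The can is on the cork, with its lid at (330,218), and the pan sits flat and empty at (702,183). I check the can's position numerically.

Run:
```python
from h import *
for n in("top","side"):
    t=cam(n);u,v=proj(t,[[.469,.338,.118]])[0].astype(int)
    m=(t["img"].max(2)<62).astype(np.uint8)*255;q=np.zeros_like(m);q[max(0,v-26):v+26,max(0,u-26):u+26]=255
    k=cv2.morphologyEx(m&q,cv2.MORPH_OPEN,np.ones((5,5)))
    if not k.any(): print(n,"none",t["img"][v,u]);continue
    k=big(k);P=onz(t,k,.118)[:,:2];print(n,(u,v),cv2.minEnclosingCircle(k.astype(np.float32)),P.min(0).round(3),P.max(0).round(3),((P.min(0)+P.max(0))/2).round(4))
```

```text
top (np.int64(145), np.int64(219)) ((145.92105102539062, 219.4342041015625), 16.126571655273438) [0.424 0.295] [0.512 0.383] [0.4684 0.3392]
side (np.int64(184), np.int64(158)) ((184.88710021972656, 156.80645751953125), 13.8943510055542) [0.429 0.293] [0.519 0.389] [0.474  0.3411]
```

```bash
python3 -c "
from h import *
print(env.close_job())"
```

```text
the job is handed in; nothing more can be done
None
```

The job is handed in: all four bits are in the pot, which stands on the slate tile about 5 mm off centre by camera; the can stands on the cork mat about 3 mm off centre, and the empty pan is back down on the sill.

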